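# Finish the clutch pack on the gauge hub and send it under the laser

### The arm

A 6-joint arm with a two-finger parallel gripper is mounted at the origin on the work surface. World frame = base frame: x ahead of the robot, y to its left, z up, the work surface at z = 0. Lengths are in m, angles in rad, forces in N, time in s.
With the tool pointing down it reaches from about 0.275 to 0.85 m from the base axis. Payload 19 kg.
Tool frame: the origin (TCP) lies at the very end of the fingers, on their centre line; the grasp point (between the pads) lies 19 mm behind it; x points along the fingers, z is the direction in which the jaws open and shut, and the axes are right-handed (so a half turn about x gives the same grasp; the last joint's range is limited). The gripper opens to 85 mm and grips with 20 to 120 N. Pads are 22 mm wide; open, the fingers measure 114 mm over their backs; the gripper's body (76 mm by 85 mm) begins 54 mm behind the grasp point. The pads swing forward as they close: fully open they stand 13 mm farther back than shut.
Start: joints at [-1.374, 0.15, 1.437, -0, 1.554, -0.134], TCP at [0.187, -0.544, 0.231] pointing down, gripper open.
Joint ranges: [-2.8, 2.8], [-0.68, 2.1], [0.12, 2.68], [-1.39, 4.53], [0.16, 2.79], [-2.81, 2.81]. Speed limits (rad/s): [1.89, 1.89, 2.22, 3.01, 3.01, 3.01].

### API

Orientations are given as [roll, pitch, yaw] about the fixed x, y, z axes, in that order (R = Rz(yaw) Ry(pitch) Rx(roll)).
In Python, from workcell import manip gives the robot as it stands.
- The arm moves only by the tool apply_moves, never from a script. Its argument "rows" is a list of rows, each a list of 5 numbers: the shift along the world's x, y, z as a fraction of full scale, then the turn about the world's z as a fraction of full scale, then the opening, from 0 (shut) to 1 (fully open). A call has 1 to 20 rows; each row shifts and turns the pose as measured when the row begins; what a row does not reach is not made up. Full scale, the value 1, is 0.03 m for a shift and 0.08 rad for a turn. A row lasts 1/12 s, in which the tool goes at most 41.7 mm and 7.16 degrees, less where a joint would pass 70% of its speed; a pose out of reach is approached as far as the arm can. A call with a number of a shift or a turn outside -1 to 1 is refused whole. A call with a gripper value outside its range is refused whole. The fingers move at their own pace and stop on an object; the grip force is fixed at half the most. Time passes only in rows, so rows that do not move let the fingers close. It gives the time, the measured TCP pose, the force and the opening at its end, in the units of the state.
- manip.sense(): the state, without advancing time (a new reading comes with each control period).
- manip.get_image(name): name is "scene" or "top" or "wrist"; returns a dict with "frame" (384x512x3 uint8, blue, green, red), "fx", "fy", "cx", "cy" (pixels), "rvec" (rotation vector, rad) and "tvec" (3), from world to camera coordinates, as OpenCV has them; the wrist camera has in their place "tool_from_camera" (4x4, takes a point from camera to tool coordinates, whose origin is the TCP and whose axes are the tool frame's). Camera axes: x right, y down, z forward; pixel columns grow to the right and rows downward; lengths in m; the calibration is good to about 2 mm. A picture is of the moment at which its call begins: read the wrist's pose just before it. There is no depth.
- manip.job_done(): hands the job in, once; it reports no verdict.
The state is a dict: "time": time; "joint_pos": joint angles; "dq": joint speeds; "effort": joint torques, N m; "tcp_pos": TCP position; "orientation": TCP orientation; "ft_force": force on the tool from outside, world axes, zero at the start; "torque": the same for the moment, N m; "grip_width": opening from 0.0 (shut) to 1.0 (fully open).
Only numpy, scipy, OpenCV 4.12 (cv2) and the standard library are available. Lean on these libraries where they do the work, as an engineer would, in place of code of your own. Each camera call takes 0.05 s, during which the arm holds its last target.

### The job

A clutch pack is being built on the splined hub of the height gauge's carriage, but the last brown-lined plate sits high, its four lugs resting on the rim of the drum: nudge it round until the lugs drop into the drum's slots and it lies flat on the pack. Then lay the bright steel plate with the inner teeth on top of it, its teeth in the hub's splines, fully home. Last, push the carriage without slamming it, all the way to its stop under the laser head, and leave the spare lined plate and the other things on the bench where they are.

Things in the scene. Friction and masses are not known exactly. Their poses are not given: they have to be found in the camera images.
- lined_mid (a point): Centre, half-way up, of the brown-lined plate round the hub that must be turned: ring 5 mm thick, 61 mm across, bore 36 mm, 75 g, four lugs 9 mm wide reaching 48 mm from the centre at 60, 120, 240, 300 degrees from its x (z up). At the start it lies loose on the drum rim, 17 to 28 degrees anticlockwise (from above) past its slots; turned back within 2 degrees it drops 11 mm by itself.
- steel_mid (a point): Centre, half-way up, of the bright steel plate to be added: ring 5 mm thick, smooth rim 63 mm across, 70 g, bore 36 mm with six teeth 7 mm wide reaching in to 14.4 mm from the centre, one on its x axis and every 60 degrees (z up). It starts flat on one of two white nests; the spare lined plate is on the other.
- nest_a: White nest that carries the steel plate (origin: centre of underside): base 80 x 80 x 8 mm, round pad of 24 mm radius whose top, 22 mm above the bench, carries the plate (its rim overhangs freely all round), centring stud of 12.5 mm radius up to 27 mm. Fixed.
- hub_seat (a point): On the hub axis at the top of the plates already home, always 45 mm above the bench; rides with the carriage. z up, y = push-in direction, x across the slide. Home means: centre of the lined plate 2.5 mm above this point, its x parallel to this x; centre of the steel plate 7.5 mm above, a tooth along this x (any multiple of 60 degrees). The pack below has 30.5 mm radius, the deck is 15 mm below.
- drum_rim (a point): On the hub axis, at the height of the cut-away drum's rim, 56 mm above the bench; axes as hub_seat. Wall from radius 33.5 to 39.5 mm, so the lugs stick out 8 mm beyond it and can be pushed sideways there. Slots 12 mm wide, mouths chamfered, at 60, 120, 240, 300 degrees from x. No wall within 32 degrees of +x and of -x: there two fingers closing along x can set down a 63 mm plate.
- hub_nose (a point): Tip of the coned hub nose (10.8 mm radius there), 75 mm above the bench; axes as hub_seat. Six splines 6 mm wide, outer radius 17 mm, root 13.2 mm, at 30, 90, 150... degrees from x, full width up to 62 mm above the bench, narrowed lead up to 66 mm. The gaps for the teeth lie at 0, 60, 120... degrees from x, with about 1 mm play all round (3.5 degrees).
- push_face (a point): Middle of the outer face of the carriage's upright push plate (aluminium, yellow stripe): 50 mm wide across the slide, from 26 to 76 mm above the bench, this point 55 mm up and 101 mm behind the hub axis. Axes as hub_seat: push along +y from outside; nothing stands behind it.
- shuttle (a joint): Travel of the carriage on its rails, m: 0 = loading position (start), 0.15 = against the stop with the hub under the laser head. About 6 N friction plus 25 N per m/s; it stays where it is left.
- laser_axis (a point): Centre of the underside of the fixed laser head (52 mm along x, 24 mm along y), 135 mm above the bench, where the hub axis ends up; axes as hub_seat. It hangs from a column 30 mm square, 250 mm tall, 100 mm to its +x side.
- spare_lined: spare brown-lined plate with four outer lugs, same shape as the one on the hub, lying on the other white nest (origin at the centre of its underside). Not used: leave it.
- ring_gauge: steel setting ring, 52 mm diameter, 18 mm tall, on the bench (origin: centre of underside). Leave it.
- sleeve: polished steel sleeve with red plugs, 48 mm diameter, 130 mm long, lying in a V-block, axis 52 mm up and along its own x (origin: its middle). Leave it.
- ref_sphere: white reference sphere of 25 mm on a black stand, 48 mm foot, 107 mm tall (origin: centre of the foot). Leave it.
- caliper: digital caliper lying flat, 225 mm long, 10 mm high (origin near the middle of the beam, on the bench). Leave it.
- stylus_box: closed orange box, 60 x 95 x 24 mm (origin: centre of underside). Leave it.
- gauge_blocks: two steel gauge blocks wrung together, 35 x 18 x 40 mm, standing (origin: centre of underside). Leave it.
Things that resemble listed ones, but are neither listed nor needed, are in the scene too. What is shaped like the part that bears lined_mid but red is not meant.

How it is judged:
On the way, in this order (a step that is already met when the one before it is completed fails the run):
1. the lined plate's lugs are in the drum slots and it lies flat on the pack (z of lined_mid in the frame of hub_seat between 0.001 and 0.0042 m and horizontal distance between lined_mid and hub_seat below 0.003 m and angle between the z axis of lined_mid and the z axis of hub_seat, either way round below 0.06 rad), for 0.2 s.
2. the toothed steel plate lies home on top of it, on the splines (all of step 1 and z of steel_mid in the frame of hub_seat between 0.006 and 0.0092 m and horizontal distance between steel_mid and hub_seat below 0.003 m and angle between the z axis of steel_mid and the z axis of hub_seat, either way round below 0.06 rad), for 0.2 s.
3. the carriage is at its stop under the laser head (value of joint shuttle above 0.146 m), for 0.2 s.
At the end, for the whole second after the job is handed in: The lined plate lies home on the pack (centre 1 to 4.2 mm above hub_seat) and the steel plate on top of it (centre 6 to 9.2 mm above hub_seat), each within 3 mm of the hub axis and level within 0.06 rad, and the carriage is within 4 mm of its stop (joint above 0.146 m) (all of step 2 and value of joint shuttle above 0.146 m); the robot touches nothing.
It fails at once if a bystander was moved by more than 20 mm (distance of any of spare_lined, ring_gauge, sleeve, ref_sphere, caliper, stylus_box, gauge_blocks from where it was at the start of the episode above 0.02 m).
It fails at once if the carriage was slammed (faster than 0.4 m/s) (velocity of joint shuttle above 0.4 m/s).
It also fails if it takes over 72 s, if anything falls off the work surface, if the arm or the gripper's body presses on something with over 40 N, if the wrist force passes 120 N, or if a joint passes its speed limit or range.

## Working session

There is one attempt and no reset: what is moved stays moved. The work goes in short steps, Python scripts to look and compute and a tool call to move; the robot and the scene stay as the last step left them, time stands still between calls to the robot, and variables do not carry over. Pictures are saved under pics/ and viewed, and the job is handed in when it is done.

Besides the shell and the picture viewer there is one more tool, called after "Call:" in YAML: its name, and indented under it one key for each argument. apply_moves: Moves the arm, as the interface text tells. Shift numbers are shares of 0.03 m and turn numbers shares of 0.08 rad, none past 1 either way. Its arguments: {"type":"object","properties":{"rows":{"type":"array","items":{"type":"array","items":{"type":"number","minimum":-1,"maximum":1}}}},"required":["rows"]}

```bash
ls; mkdir -p pics
cat > h.py <<'E'
import numpy as np, cv2
from workcell import manip
def grab(n,fn):
    s=manip.sense(); d=manip.get_image(n); cv2.imwrite('pics/'+fn+'.png',d['frame'])
    np.savez('pics/'+fn+'.npz',pos=s['tcp_pos'],ori=s['orientation'],**{k:np.array(v) for k,v in d.items()})
    return d
def load(fn): return dict(np.load('pics/'+fn+'.npz'))
def cam(d):
    """return R (cam->world), origin"""
    if 'rvec' in d:
        R=cv2.Rodrigues(np.array(d['rvec'],float))[0]; return R.T, -R.T@np.array(d['tvec'],float).ravel()
    from scipy.spatial.transform import Rotation as Ro
    T=np.eye(4);T[:3,:3]=Ro.from_euler('xyz',d['ori']).as_matrix();T[:3,3]=d['pos']
    M=T@d['tool_from_camera'];return M[:3,:3],M[:3,3]
def toplane(d,uv,z):
    R,o=cam(d);uv=np.atleast_2d(np.array(uv,float))
    r=np.c_[(uv[:,0]-d['cx'])/d['fx'],(uv[:,1]-d['cy'])/d['fy'],np.ones(len(uv))]@R.T
    return o+r*((z-o[2])/r[:,2])[:,None]
def proj(d,P):
    R,o=cam(d);q=(np.atleast_2d(P)-o)@R
    return np.c_[q[:,0]/q[:,2]*d['fx']+d['cx'],q[:,1]/q[:,2]*d['fy']+d['cy']]
E
python3 - <<'E'
from h import *
for n in('scene','top','wrist'):
    d=grab(n,n+'0'); D=load(n+'0'); R,o=cam(D); print(n,d['fx'],o.round(3),R[:,2].round(2))
print(manip.sense())
E
```

```text
pics
scene 497.3927066870916 [1.317 0.614 1.114] [-0.53 -0.44 -0.72]
top 440.4083437422834 [0.349 0.009 1.187] [ 0.19 -0.01 -0.98]
wrist 289.69812199027297 [ 0.251 -0.521  0.375] [-0.25 -0.09 -0.96]
{'time': 0.15, 'joint_pos': array([-1.37400067e+00,  1.50838018e-01,  1.43783628e+00,  2.43368695e-05,
        1.55381228e+00, -1.33989001e-01]), 'dq': array([ 0.00117253,  0.00059485, -0.00062914,  0.00157293,  0.00070255,
        0.00087479]), 'effort': array([ 2.33534338e-03, -7.13382053e+01, -5.71039724e+01, -2.35029247e-04,
        7.14231268e-03, -5.87513159e-05]), 'tcp_pos': array([ 0.18671007, -0.54364823,  0.23085671]), 'orientation': array([2.98039003, 1.56990207, 1.74037794]), 'ft_force': array([-0.30157412, -0.13690743,  0.26921195]), 'torque': array([0.06095654, 0.00606659, 0.04573905]), 'grip_width': 1.0017094397744184}
```

View pics/top0.png

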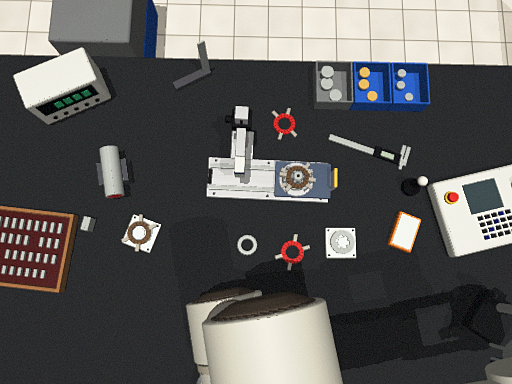

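View pics/scene0.png

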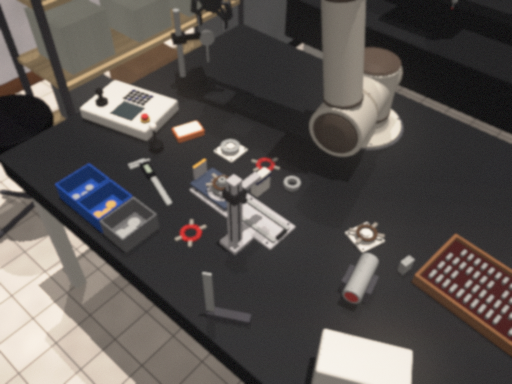

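View pics/wrist0.png

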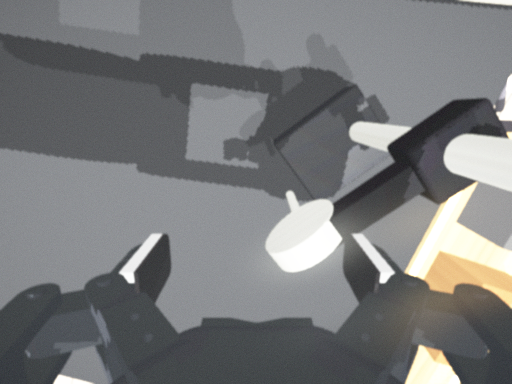

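Run:
```python
from h import *
f=cv2.imread('pics/top0.png')
cv2.imwrite('pics/top0c.png',cv2.resize(f[100:260,200:360],None,fx=3.75,fy=3.75,interpolation=cv2.INTER_CUBIC))
d=load('top0')
for n,uv,z in [('hub',(297,178),.075),('push',(335,177),.055),('nest',(341,242),.022),('spare',(139,233),.022),('laser',(240,165),.15),('red1',(292,252),0.005),('ring',(247,245),.018)]:
    print(n,toplane(d,uv,z).round(3))
```

```text
hub [[ 0.583 -0.12   0.075]]
push [[ 0.592 -0.223  0.055]]
nest [[ 0.424 -0.242  0.022]]
spare [[0.439 0.29  0.022]]
laser [[0.597 0.026 0.15 ]]
red1 [[ 0.397 -0.114  0.005]]
ring [[0.412 0.006 0.018]]
```

View pics/top0c.png

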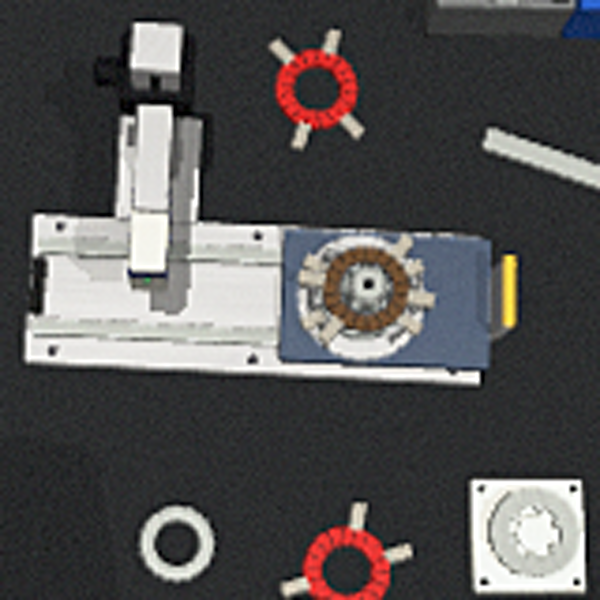

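Run:
```python
from h import *
from scipy.spatial.transform import Rotation as Ro
d=load('wrist0');print(d['tool_from_camera'].round(3)); print(Ro.from_euler('xyz',d['ori']).as_matrix().round(3))
```

```text
[[ 0.    -0.266  0.964 -0.144]
 [-0.    -0.964 -0.266  0.068]
 [ 1.    -0.    -0.    -0.   ]
 [ 0.     0.     0.     1.   ]]
[[-0.     0.946  0.325]
 [ 0.001  0.325 -0.946]
 [-1.     0.    -0.001]]
```

Call:
apply_moves:
  rows:
    - [0.7,1,0.2,0,1]
    - [0.7,1,0.2,0,1]
    - [0.7,1,0.2,0,1]
    - [0.7,1,0.2,0,1]
    - [0.7,1,0.2,0,1]
    - [0.7,1,0.2,0,1]
    - [0.7,1,0,0,1]
    - [0.7,1,0,0,1]
    - [0.7,1,0,0,1]
    - [0.7,0.5,0,0,1]

```text
time: 0.98
tcp_pos: [0.3981, -0.2469, 0.2652]
orientation: [3.047, 1.565, 1.798]
ft_force: [-0.9, -0.6, -0.0]
grip_width: 1.003
```

Run:
```python
from h import *
grab('wrist','w1')
print(manip.sense()['tcp_pos'])
```

```text
[ 0.40089116 -0.2455611   0.26501453]
```

View pics/w1.png

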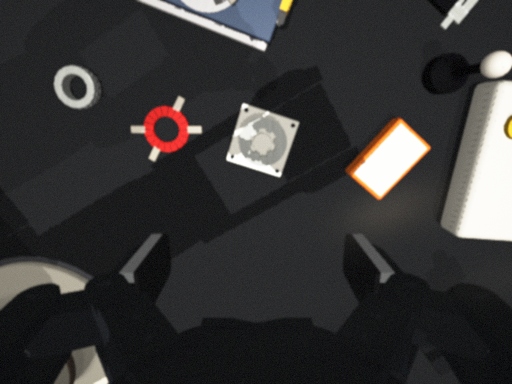

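Call:
apply_moves:
  rows:
    - [0.4,0.05,-0.9,0,1]
    - [0.4,0.05,-0.9,0,1]
    - [0,0,-0.9,0,1]
    - [0,0,-0.9,0,1]
    - [0,0,-0.9,0,1]
    - [0,0,0,0,1]

```text
time: 1.53
tcp_pos: [0.4279, -0.2388, 0.1259]
orientation: [2.158, 1.566, 0.917]
ft_force: [-0.6, 0.5, -1.4]
grip_width: 0.997
```

Run:
```python
from h import *
d=grab('wrist','w2')
cv2.imwrite('pics/w2c.png',cv2.resize(d['frame'][60:330,100:420],None,fx=2.2,fy=2.2,interpolation=cv2.INTER_CUBIC))
print(manip.sense()['tcp_pos'])
```

```text
[ 0.42860016 -0.23943576  0.12854759]
```

View pics/w2c.png

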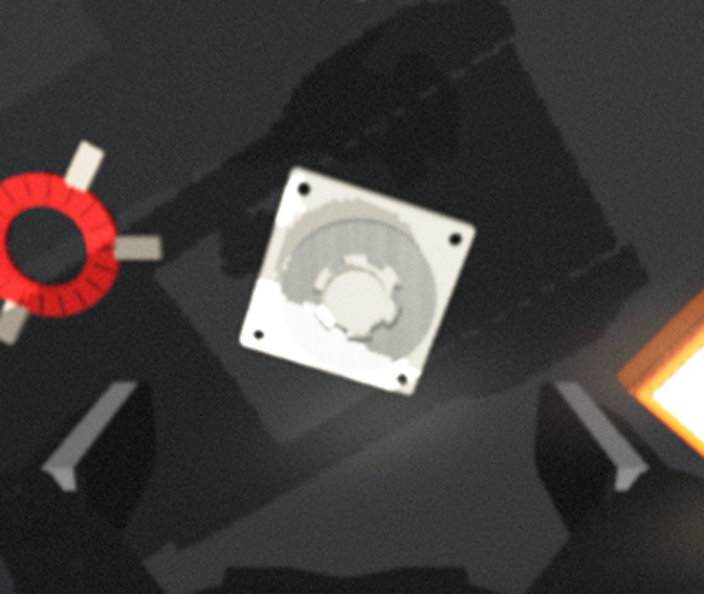

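Run:
```python
from h import *
d=load('w2')
uv=np.array([(295,168),(475,228),(411,394),(241,345)])/2.2+[100,60]
P=toplane(d,uv,0.008);print(P.round(4),P.mean(0).round(4))
e=np.linalg.norm(P-np.roll(P,-1,0),axis=1);print(e.round(4))
c=P.mean(0);c[2]=0.027
# polar unwrap at z=27mm
a=np.radians(np.arange(0,360,1.)); r=np.arange(0.008,0.036,0.00025)
A,Rr=np.meshgrid(a,r,indexing='ij')
pts=np.c_[(c[0]+Rr*np.cos(A)).ravel(),(c[1]+Rr*np.sin(A)).ravel(),np.full(A.size,.027)]
uv=proj(d,pts).astype(np.float32).reshape(*A.shape,2)
im=cv2.remap(d['frame'],uv[...,0],uv[...,1],cv2.INTER_CUBIC)
cv2.imwrite('pics/w2p.png',cv2.resize(im.transpose(1,0,2)[::-1],(720,448)))
# topdown rectified
g=np.arange(-.045,.045,.0002);X,Y=np.meshgrid(g,g[::-1])
uv=proj(d,np.c_[(c[0]+X).ravel(),(c[1]+Y).ravel(),np.full(X.size,.027)]).astype(np.float32).reshape(*X.shape,2)
im2=cv2.remap(d['frame'],uv[...,0],uv[...,1],cv2.INTER_CUBIC);cv2.imwrite('pics/w2r.png',cv2.convertScaleAbs(im2,alpha=1,beta=0))
```

```text
[[ 0.4638 -0.2045  0.008 ]
 [ 0.4646 -0.2829  0.008 ]
 [ 0.3856 -0.284   0.008 ]
 [ 0.3833 -0.2055  0.008 ]] [ 0.4243 -0.2442  0.008 ]
[0.0784 0.079  0.0785 0.0805]
```

View pics/w2p.png

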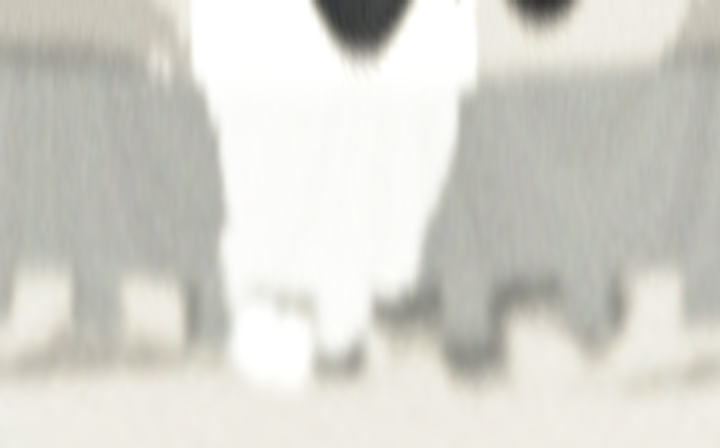

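View pics/w2r.png

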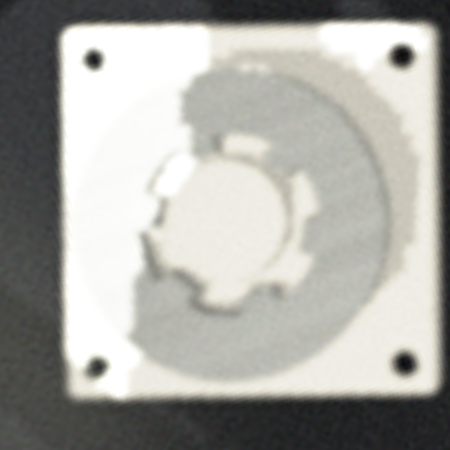

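Call:
apply_moves:
  rows:
    - [0.3,0.2,0.5,1,1]
    - [0.3,0.2,0.5,1,1]
    - [0.4,0.3,0.5,1,1]
    - [0.4,0.3,0.2,1,1]
    - [0.5,0.4,0,1,1]
    - [0.5,0.4,0,1,1]
    - [0.5,0.4,0,1,1]
    - [0.5,0.4,0,1,1]
    - [0.5,0.4,0,1,1]
    - [0.5,0.5,0,1,1]
    - [0.5,0.5,0,1,1]
    - [0,0,0,0,1]
    - [0,0,0,0,1]

```text
time: 2.67
tcp_pos: [0.586, -0.1176, 0.2117]
orientation: [0.302, 1.544, -0.019]
ft_force: [0.1, -1.0, 0.0]
grip_width: 1.0
```

Run:
```python
from h import *
d=grab('wrist','w3')
cv2.imwrite('pics/w3c.png',cv2.resize(d['frame'][40:340,80:440],None,fx=2,fy=2,interpolation=cv2.INTER_CUBIC))
print(manip.sense()['tcp_pos'])
```

```text
[ 0.58600155 -0.11777984  0.21189123]
```

View pics/w3c.png

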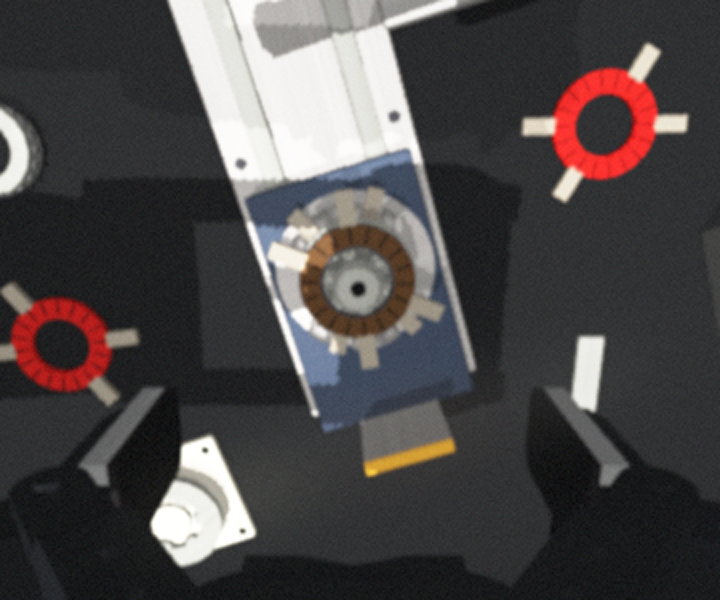

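```bash
cat >> h.py <<'E'
def rect(d,c,z,half,res,fn,sc=1):
    g=np.arange(-half,half,res);X,Y=np.meshgrid(g,g[::-1])
    uv=proj(d,np.c_[(c[0]+X).ravel(),(c[1]+Y).ravel(),np.full(X.size,z)]).astype(np.float32).reshape(*X.shape,2)
    im=cv2.remap(d['frame'],uv[...,0],uv[...,1],cv2.INTER_CUBIC)
    if sc!=1: im=cv2.resize(im,None,fx=sc,fy=sc)
    cv2.imwrite('pics/'+fn+'.png',im);return im
E
python3 - <<'E'
from h import *
from scipy.spatial.transform import Rotation as Ro
d=load('w3');print(Ro.from_euler('xyz',d['ori']).as_matrix().round(3), manip.sense()['joint_pos'])
rect(d,(.583,-.12),.061,.06,.0002,'w3r')
def full(p): return np.array(p)/2+[80,40]
print('rails',toplane(d,full([(240,163),(394,116)]),.012).round(4))
e=toplane(d,full([(246,200),(326,432)]),.03);v=e[0]-e[1];print('deck L edge ang',np.degrees(np.arctan2(v[1],v[0])))
e=toplane(d,full([(409,150),(472,384)]),.03);v=e[0]-e[1];print('deck R edge ang',np.degrees(np.arctan2(v[1],v[0])))
e=toplane(d,full([(170,0),(315,414)]),.012);v=e[0]-e[1];print('rail L edge ang',np.degrees(np.arctan2(v[1],v[0])))
e=toplane(d,full([(366,474),(456,448)]),.076);v=e[1]-e[0];print('plate',e.round(4),np.degrees(np.arctan2(v[1],v[0])),np.linalg.norm(v))
print('nose',toplane(d,full([(358,289)]),.075).round(4))
E
```

```text
[[ 0.027  0.316  0.948]
 [-0.001  0.949 -0.316]
 [-1.     0.008  0.025]] [-0.33173281  0.18693661  1.43431864  0.00837067  1.49452568 -0.01043653]
rails [[ 0.5469 -0.0456  0.012 ]
 [ 0.639  -0.049   0.012 ]]
deck L edge ang 88.2231537421069
deck R edge ang 88.45869281458984
rail L edge ang 88.36639188952223
plate [[ 0.5624 -0.2228  0.076 ]
 [ 0.6132 -0.2238  0.076 ]] -1.1811985028690433 0.050869920368014715
nose [[ 0.5908 -0.1229  0.075 ]]
```

View pics/w3r.png

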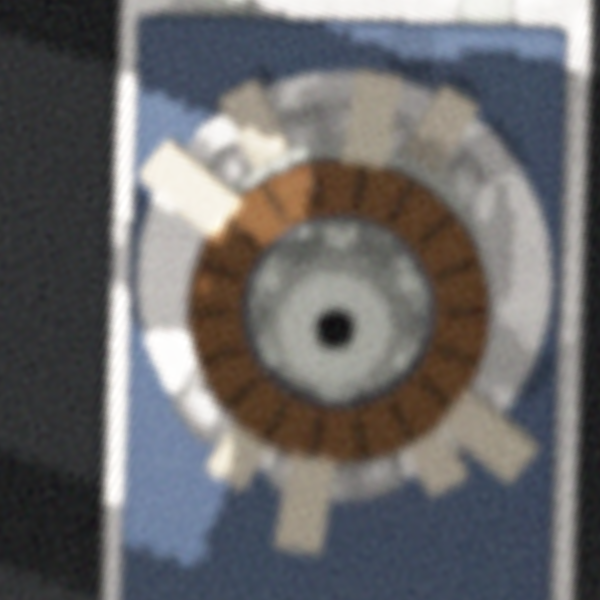

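Call:
apply_moves:
  rows:
    - [0.05,-0.05,-0.5,0.55,1]
    - [0.05,-0.05,-0.5,0.55,1]
    - [0,0,-0.5,0.55,1]
    - [0,0,-0.5,0.55,1]
    - [0,0,-0.5,0,1]
    - [0,0,-0.5,0,1]
    - [0,0,-0.5,0,1]
    - [0,0,-0.3,0,1]
    - [0,0,0,0,1]
    - [0,0,0,0,1]

```text
time: 3.55
tcp_pos: [0.5868, -0.1287, 0.1052]
orientation: [0.145, 1.533, -0.011]
ft_force: [-0.2, 0.6, 0.3]
grip_width: 0.998
```

```bash
cat >> h.py <<'E'
def pose():
    from scipy.spatial.transform import Rotation as Ro
    s=manip.sense();R=Ro.from_euler('xyz',s['orientation']).as_matrix()
    print('t',round(s['time'],2),'tcp',s['tcp_pos'].round(4),'jaw',np.degrees(np.arctan2(R[1,2],R[0,2])).round(1),'x',R[:,0].round(3),'jz',R[2,2].round(3),'F',s['ft_force'].round(1),'g',round(s['grip_width'],3))
E
python3 - <<'E'
from h import *
pose(); d=grab('wrist','w4')
E
```

```text
t 3.55 tcp [ 0.5868 -0.1287  0.1052] jaw -9.0 x [ 0.038 -0.    -0.999] jz 0.037 F [-0.2  0.6  0.3] g 0.998
```

View pics/w4.png

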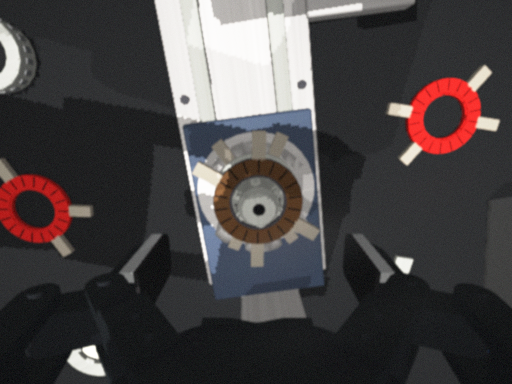

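Call:
apply_moves:
  rows:
    - [0,0,0,0,1]
    - [0,0,0,0,1]
    - [0,0,0,0,1]
    - [0,0,0,0,1]

```text
time: 3.93
tcp_pos: [0.5879, -0.1294, 0.1087]
orientation: [0.11, 1.529, -0.047]
ft_force: [0.2, 0.4, -0.1]
grip_width: 1.0
```

Run:
```python
from h import *
pose()
```

```text
t 3.93 tcp [ 0.5879 -0.1294  0.1087] jaw -9.0 x [ 0.042 -0.002 -0.999] jz 0.042 F [ 0.2  0.4 -0.1] g 1.0
```

Call:
apply_moves:
  rows:
    - [0.2,0.2,0,0,1]
    - [0.2,0.1,0,0,1]
    - [0,0,0,0,1]

```text
time: 4.18
tcp_pos: [0.6013, -0.1197, 0.1097]
orientation: [0.103, 1.527, -0.054]
ft_force: [0.6, -0.8, -0.9]
grip_width: 0.997
```

Run:
```python
from h import *
pose()
```

```text
t 4.18 tcp [ 0.6013 -0.1197  0.1097] jaw -9.0 x [ 0.043 -0.002 -0.999] jz 0.043 F [ 0.6 -0.8 -0.9] g 0.997
```

Run:
```python
from h import *
s=manip.sense();print(s['joint_pos'].round(5),s['dq'].round(4),s['effort'].round(2),s['tcp_pos'].round(5))
```

```text
[-0.32825  0.26865  1.54642  0.01222  1.28482 -0.17392] [ 0.0039 -0.006   0.0065 -0.0004  0.0003 -0.0018] [-1.300e-01 -7.890e+01 -5.392e+01  6.000e-02 -1.800e-01  2.400e-01] [ 0.60132 -0.11967  0.10966]
```

Call:
apply_moves:
  rows:
    - [0,0,0,0,1]
    - [0,0,0,0,1]
    - [0,0,0,0,1]
    - [0,0,0,0,1]
    - [0,0,0,0,1]
    - [0,0,0,0,1]

```text
time: 4.68
tcp_pos: [0.6016, -0.1189, 0.1091]
orientation: [0.108, 1.528, -0.048]
ft_force: [-0.2, -0.7, 0.2]
grip_width: 1.001
```

Run:
```python
from h import *
pose()
s=manip.sense();print(s['joint_pos'].round(5),s['dq'].round(4),s['effort'].round(2),s['tcp_pos'].round(5))
```

```text
t 4.68 tcp [ 0.6016 -0.1189  0.1091] jaw -9.0 x [ 0.042 -0.002 -0.999] jz 0.042 F [-0.2 -0.7  0.2] g 1.001
[-0.3269   0.27004  1.54586  0.01215  1.28496 -0.17384] [-0.0007 -0.0019  0.0004 -0.0015  0.0007 -0.001 ] [  0.1  -78.99 -53.87   0.08  -0.28   0.  ] [ 0.60164 -0.11893  0.10909]
```

Call:
apply_moves:
  rows:
    - [0,0,0,0,1]

```text
time: 4.77
tcp_pos: [0.6016, -0.119, 0.1091]
orientation: [0.107, 1.528, -0.049]
ft_force: [0.5, -0.2, -0.3]
grip_width: 0.999
```

Run:
```python
from h import *
pose()
s=manip.sense();print(s['joint_pos'].round(5),s['dq'].round(4),s['effort'].round(2),s['tcp_pos'].round(5))
```

```text
t 4.77 tcp [ 0.6016 -0.119   0.1091] jaw -9.0 x [ 0.042 -0.002 -0.999] jz 0.042 F [ 0.5 -0.2 -0.3] g 0.999
[-0.3271   0.26994  1.54596  0.01211  1.285   -0.1739 ] [-0.0015 -0.0011  0.0001 -0.0003  0.0002 -0.0016] [ 6.000e-02 -7.900e+01 -5.385e+01  8.000e-02 -2.800e-01 -0.000e+00] [ 0.60156 -0.11904  0.1091 ]
```

Call:
apply_moves:
  rows:
    - [-0.1,-0.04,-0.2,0,1]
    - [-0.1,-0.04,-0.2,0,1]
    - [-0.1,-0.04,-0.2,0,1]
    - [-0.05,0,-0.2,0,1]
    - [0,0,-0.2,0,1]
    - [0,0,-0.2,0,1]
    - [0,0,0,0,1]

```text
time: 5.35
tcp_pos: [0.5889, -0.1232, 0.0685]
orientation: [0.114, 1.53, -0.043]
ft_force: [0.1, -0.4, -0.3]
grip_width: 1.0
```

Run:
```python
from h import *
pose(); d=grab('wrist','w5')
cv2.imwrite('pics/w5c.png',cv2.resize(d['frame'][60:330,100:420],None,fx=2.2,fy=2.2,interpolation=cv2.INTER_CUBIC))
rect(d,(.591,-.1225),.061,.06,.0002,'w5r')
```

```text
t 5.35 tcp [ 0.5889 -0.1232  0.0685] jaw -9.0 x [ 0.041 -0.002 -0.999] jz 0.041 F [ 0.1 -0.4 -0.3] g 1.0Traceback (most recent call last):
  File "<stdin>", line 4, in <module>
  File "h.py", line 24, in rect
    uv=proj(d,np.c_[(c[0]+X).ravel(),(c[1]+Y).ravel(),np.full(X.size,z)]).astype(np.float32).reshape(*X.shape,2)
       ~~~~^^^^^^^^^^^^^^^^^^^^^^^^^^^^^^^^^^^^^^^^^^^^^^^^^^^^^^^^^^^^^^
  File "h.py", line 20, in proj
    R,o=cam(d);q=(np.atleast_2d(P)-o)@R
        ~~~^^^
  File "h.py", line 13, in cam
    T=np.eye(4);T[:3,:3]=Ro.from_euler('xyz',d['ori']).as_matrix();T[:3,3]=d['pos']
                                             ~^^^^^^^
KeyError: 'ori'
```

View pics/w5c.png

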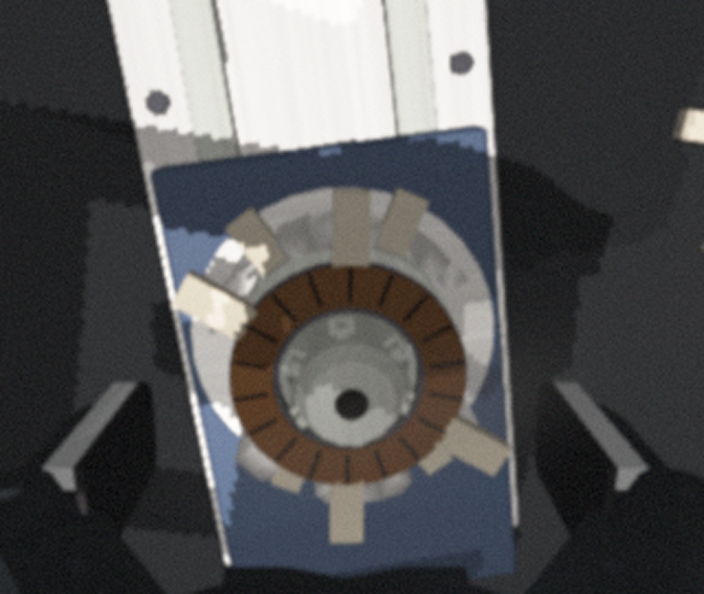

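Run:
```python
from h import *
d=load('w5')
rect(d,(.591,-.1225),.061,.06,.0002,'w5r')
f=cv2.cvtColor(d['frame'],cv2.COLOR_BGR2HSV)
for n in('w3','w5'):
    d=load(n);f=cv2.cvtColor(d['frame'],cv2.COLOR_BGR2HSV)
    m=((f[...,0]>3)&(f[...,0]<18)&(f[...,1]>110)&(f[...,2]>30)).astype(np.uint8)
    q=proj(d,[.591,-.1225,.061])[0];yy,xx=np.mgrid[:384,:512];m[(xx-q[0])**2+(yy-q[1])**2>75**2]=0
    c=max(cv2.findContours(m,cv2.RETR_EXTERNAL,cv2.CHAIN_APPROX_NONE)[0],key=cv2.contourArea)
    P=toplane(d,cv2.convexHull(c)[:,0],.061)[:,:2].astype(np.float32)
    print(n,cv2.minEnclosingCircle(P), cv2.fitEllipse(P))
    print('nose hole',)
print(toplane(load('w5'),np.array([[351,404]])/2.2+[100,60],.075))
```

```text
w3 ((0.5908371210098267, -0.1221122294664383), 0.029471438378095627) ((0.5908095836639404, -0.12226616591215134), (0.057848505675792694, 0.05835161358118057), 9.303183555603027)
nose hole
w5 ((0.5905470252037048, -0.12229292094707489), 0.029983140528202057) ((0.5904352068901062, -0.12197918444871902), (0.05823846161365509, 0.059582553803920746), 134.04417419433594)
nose hole
[[ 0.59080653 -0.12290298  0.075     ]]
```

View pics/w5r.png

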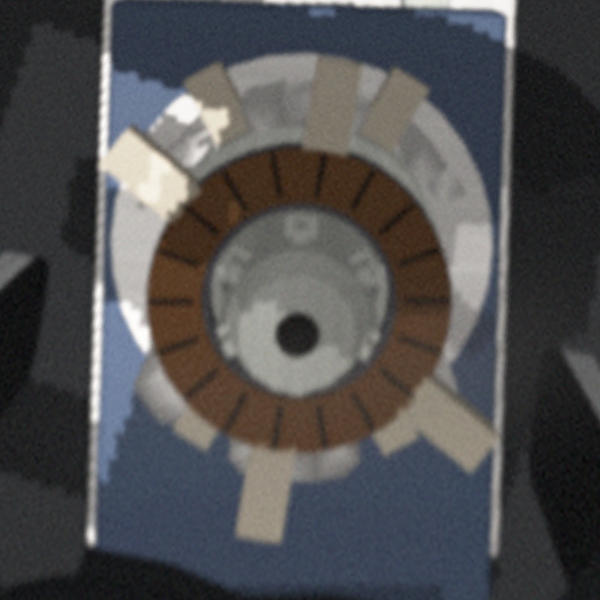

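Call:
apply_moves:
  rows:
    - [0.05,0.02,-0.2,0,1]
    - [0,0,-0.2,0,1]
    - [0,0,-0.2,0,1]
    - [0,0,-0.2,0,1]
    - [0,0,-0.1,0,1]
    - [0,0,0,0,1]

```text
time: 5.9
tcp_pos: [0.5914, -0.1224, 0.0395]
orientation: [0.107, 1.528, -0.05]
ft_force: [0.1, -0.6, 0.1]
grip_width: 1.001
```

Run:
```python
from h import *
pose()
```

```text
t 5.9 tcp [ 0.5914 -0.1224  0.0395] jaw -9.0 x [ 0.042 -0.002 -0.999] jz 0.042 F [ 0.1 -0.6  0.1] g 1.001
```

Call:
apply_moves:
  rows:
    - [0,0,0,-0.3,1]
    - [0,0,0,-0.3,1]
    - [0,0,0,-0.3,1]
    - [0,0,0,-0.3,1]
    - [0,0,0,-0.3,1]
    - [0,0,0,-0.3,1]
    - [0,0,0,-0.3,1]
    - [0,0,0,-0.3,1]
    - [0,0,0,-0.3,1]
    - [0,0,0,-0.3,1]
    - [0,0,0,-0.3,1]
    - [0,0,0,-0.3,1]
    - [0,0,0,-0.3,1]
    - [0,0,0,-0.3,1]
    - [0,0,0,-0.3,1]

```text
time: 7.15
tcp_pos: [0.5929, -0.1232, 0.0431]
orientation: [0.101, 1.523, -0.452]
ft_force: [0.4, -0.6, 0.2]
grip_width: 0.996
```

Run:
```python
from h import *
pose(); grab('wrist','w6');d=load('w6')
cv2.imwrite('pics/w6c.png',cv2.resize(d['frame'][60:330,100:420],None,fx=2.2,fy=2.2,interpolation=cv2.INTER_CUBIC))
```

```text
t 7.15 tcp [ 0.5929 -0.1232  0.0431] jaw -31.7 x [ 0.043 -0.021 -0.999] jz 0.047 F [ 0.4 -0.6  0.2] g 0.996
```

View pics/w6c.png

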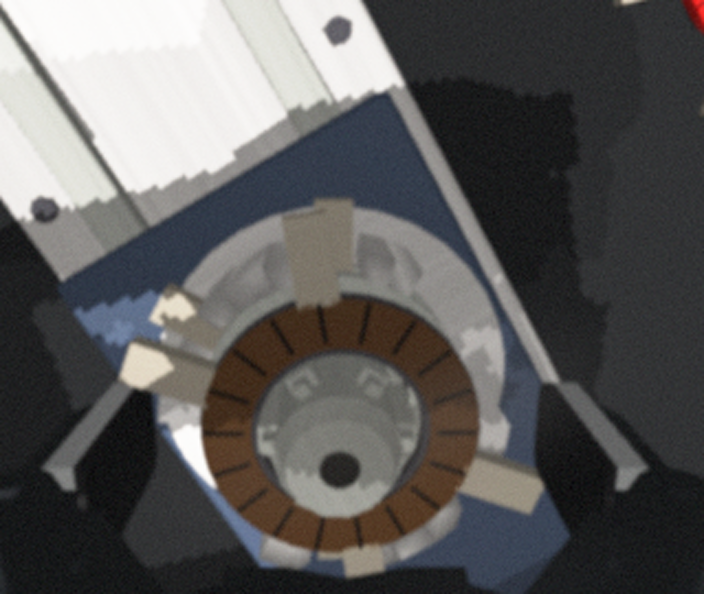

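Call:
apply_moves:
  rows:
    - [-0.04,0.02,-0.1,0,1]
    - [-0.03,0,-0.1,-0.2,1]
    - [0,0,-0.03,-0.3,1]
    - [0,0,-0.02,-0.3,1]
    - [0,0,-0.02,-0.3,1]
    - [0,0,-0.02,-0.3,1]
    - [0,0,-0.02,-0.3,1]
    - [0,0,-0.01,-0.3,1]

```text
time: 7.87
tcp_pos: [0.5902, -0.1225, 0.0321]
orientation: [0.104, 1.523, -0.622]
ft_force: [-0.3, -0.4, 0.2]
grip_width: 0.998
```

Run:
```python
from h import *
pose(); grab('wrist','w7');d=load('w7')
cv2.imwrite('pics/w7c.png',cv2.resize(d['frame'][60:330,100:420],None,fx=2.2,fy=2.2,interpolation=cv2.INTER_CUBIC))
```

```text
t 7.87 tcp [ 0.5902 -0.1225  0.0321] jaw -41.6 x [ 0.039 -0.028 -0.999] jz 0.048 F [-0.3 -0.4  0.2] g 0.998
```

View pics/w7c.png

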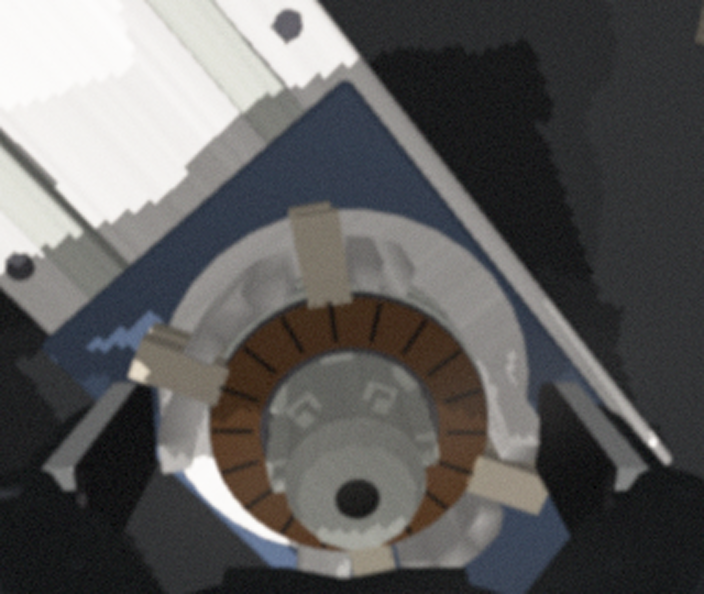

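Call:
apply_moves:
  rows:
    - [0,0,0.3,0,1]
    - [0,0,0.5,0,1]
    - [0,0,0.6,0,1]
    - [0,0,0.6,0,1]
    - [0,0,0.6,0,1]
    - [0,0,0.6,0,1]
    - [0,0,0.3,0,1]
    - [0,0,0,0,1]

```text
time: 8.58
tcp_pos: [0.5885, -0.1219, 0.1441]
orientation: [0.097, 1.524, -0.627]
ft_force: [0.7, -0.0, -0.5]
grip_width: 0.999
```

Run:
```python
from h import *
pose(); grab('wrist','w8');d=load('w8')
cv2.imwrite('pics/w8c.png',cv2.resize(d['frame'][60:330,100:420],None,fx=2.2,fy=2.2,interpolation=cv2.INTER_CUBIC))
f=cv2.cvtColor(d['frame'],cv2.COLOR_BGR2HSV)
m=((f[...,0]>3)&(f[...,0]<18)&(f[...,1]>110)&(f[...,2]>30)).astype(np.uint8)
q=proj(d,[.591,-.1225,.05])[0];yy,xx=np.mgrid[:384,:512];m[(xx-q[0])**2+(yy-q[1])**2>75**2]=0
c=max(cv2.findContours(m,cv2.RETR_EXTERNAL,cv2.CHAIN_APPROX_NONE)[0],key=cv2.contourArea)
for z in(.05,.061): print(cv2.fitEllipse(toplane(d,cv2.convexHull(c)[:,0],z)[:,:2].astype(np.float32)))
```

```text
t 8.58 tcp [ 0.5885 -0.1219  0.1441] jaw -41.5 x [ 0.038 -0.027 -0.999] jz 0.047 F [ 0.7 -0.  -0.5] g 0.999
((0.5907890200614929, -0.1222974956035614), (0.05831584334373474, 0.05917997285723686), 1.2025455236434937)
((0.5925217866897583, -0.11974882334470749), (0.05562281608581543, 0.05644705519080162), 1.2016680240631104)
```

View pics/w8c.png

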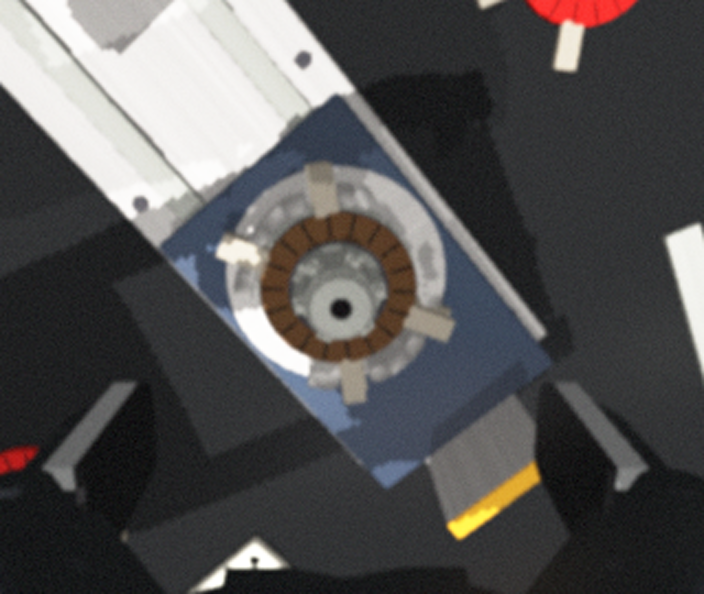

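Call:
apply_moves:
  rows:
    - [-0.45,-0.34,0,0,1]
    - [-0.45,-0.34,0,0,1]
    - [-0.45,-0.34,0,0,1]
    - [-0.45,-0.34,0,0,1]
    - [-0.45,-0.34,0,0,1]
    - [-0.45,-0.34,0,0,1]
    - [-0.45,-0.34,0,0,1]
    - [-0.45,-0.34,0,0,1]
    - [-0.45,-0.34,0,0,1]
    - [-0.45,-0.34,0,0,1]
    - [-0.4,-0.3,0,0,1]
    - [-0.2,-0.2,0,0,1]

```text
time: 9.63
tcp_pos: [0.4244, -0.2391, 0.1285]
orientation: [0.046, 1.542, -0.672]
ft_force: [0.6, -0.7, 0.4]
grip_width: 0.998
```

Run:
```python
from h import *
pose();print(manip.sense()['joint_pos'].round(3))
```

```text
t 9.63 tcp [ 0.4244 -0.2391  0.1285] jaw -41.2 x [ 0.023 -0.018 -1.   ] jz 0.029 F [ 0.6 -0.7  0.4] g 0.998
[-0.671  0.007  1.804 -0.     1.301  0.047]
```

Call:
apply_moves:
  rows:
    - [0,0,0,0.5,1]
    - [0,0,0,0.9,1]
    - [0,0,0,0.9,1]
    - [0,0,0,0.9,1]
    - [0,0,0,0.9,1]
    - [0,0,0,0.9,1]
    - [0,0,0,0.9,1]
    - [0,0,0,0.9,1]
    - [0,0,0,0.9,1]
    - [0,0,0,0.9,1]
    - [0,0,0,0.9,1]
    - [0,0,0,0.9,1]
    - [0,0,0,0.9,1]
    - [0,0,0,0.9,1]
    - [0,0,0,0.9,1]
    - [0,0,0,0.9,1]
    - [0,0,0,0,1]

```text
time: 11.05
tcp_pos: [0.4212, -0.2368, 0.1139]
orientation: [0.655, 1.551, 1.112]
ft_force: [-0.3, 0.1, 0.6]
grip_width: 0.999
```

Run:
```python
from h import *
pose();print(manip.sense()['joint_pos'].round(3))
```

```text
t 11.05 tcp [ 0.4212 -0.2368  0.1139] jaw 26.2 x [ 0.009  0.018 -1.   ] jz 0.016 F [-0.3  0.1  0.6] g 0.999
[-0.685  0.032  1.81   0.02   1.304 -1.147]
```

Call:
apply_moves:
  rows:
    - [0.02,-0.02,0.05,0.9,1]
    - [0.02,-0.02,0.05,0.9,1]
    - [0.02,-0.02,0.05,0.9,1]
    - [0.02,-0.02,0.05,0.9,1]
    - [0.02,-0.02,0.05,0.9,1]
    - [0.02,-0.02,0.05,0.9,1]
    - [0,0,0.05,0.9,1]
    - [0,0,0.05,0.9,1]
    - [0,0,0.05,0.9,1]
    - [0,0,0.05,0.9,1]
    - [0,0,0.05,0.9,1]
    - [0,0,0.05,0.9,1]
    - [0,0,0.05,0.9,1]
    - [0,0,0.05,0.9,1]
    - [0,0,0.05,0.9,1]
    - [0,0,0.05,0.9,1]
    - [0,0,0.05,0.9,1]
    - [0,0,0.05,0.9,1]
    - [0,0,0.03,0.7,1]
    - [0,0,0,0,1]

```text
time: 12.72
tcp_pos: [0.4241, -0.2369, 0.1306]
orientation: [0.933, 1.538, 2.756]
ft_force: [-0.2, -0.2, 0.1]
grip_width: 1.0
```

Run:
```python
from h import *
pose();print(manip.sense()['joint_pos'].round(3)); grab('wrist','w9')
```

```text
t 12.72 tcp [ 0.4241 -0.2369  0.1306] jaw 104.4 x [-0.03   0.012 -0.999] jz 0.019 F [-0.2 -0.2  0.1] g 1.0
[-0.662  0.044  1.762 -0.009  1.367 -2.483]
```

View pics/w9.png

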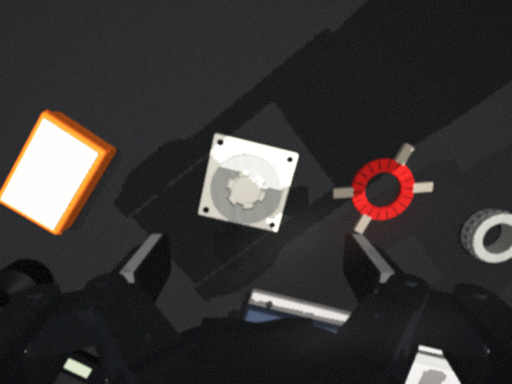

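```bash
cat > polar.py <<'E'
from h import *
def polar(d,c,z,fn,r0=.008,r1=.036):
    a=np.radians(np.arange(0,360,1.)); r=np.arange(r0,r1,0.00025)
    A,Rr=np.meshgrid(a,r,indexing='ij')
    uv=proj(d,np.c_[(c[0]+Rr*np.cos(A)).ravel(),(c[1]+Rr*np.sin(A)).ravel(),np.full(A.size,z)]).astype(np.float32).reshape(*A.shape,2)
    im=cv2.remap(d['frame'],uv[...,0],uv[...,1],cv2.INTER_CUBIC)
    cv2.imwrite('pics/'+fn+'.png',cv2.resize(im.transpose(1,0,2)[::-1],(720,448)));return im
E
python3 - <<'E'
from polar import *
d=load('w9')
rect(d,(.425,-.2442),.027,.042,.0002,'w9r',1.4)
polar(d,(.425,-.2442),.027,'w9p')
E
```

```text
(no output)
```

View pics/w9r.png

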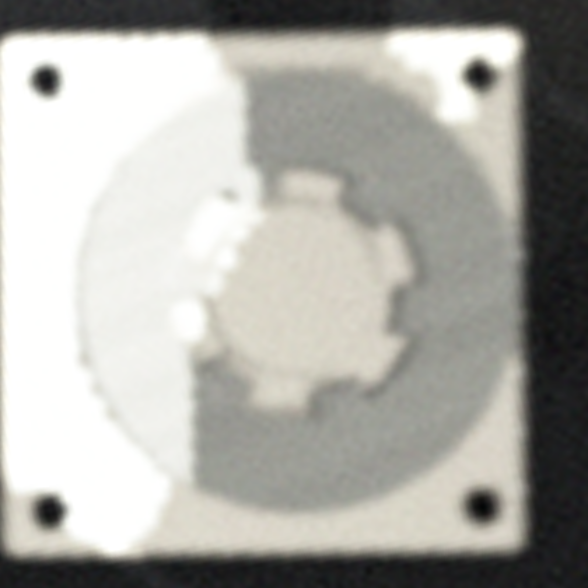

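View pics/w9p.png

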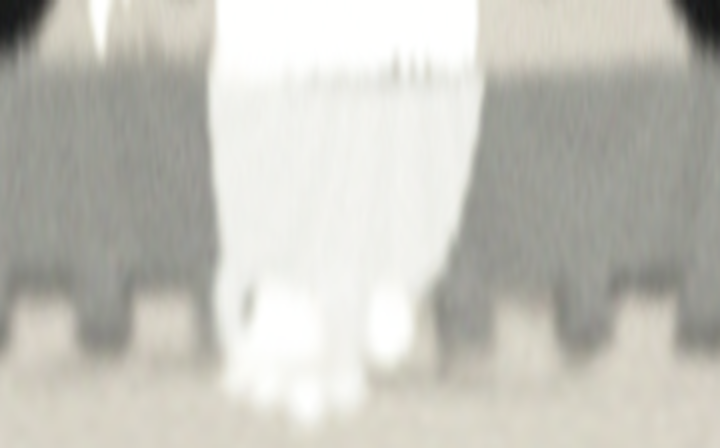

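Call:
apply_moves:
  rows:
    - [0.02,-0.06,0,0.3,1]
    - [0.02,-0.06,0,0.3,1]
    - [0,-0.06,-0.1,0.3,1]
    - [0,-0.05,-0.2,0.3,1]
    - [0,0,-0.3,0.2,1]
    - [0,0,-0.4,0,1]
    - [0,0,-0.4,0,1]
    - [0,0,-0.4,0,1]
    - [0,0,-0.3,0,1]
    - [0,0,-0.2,0,1]
    - [0,0,0,0,1]

```text
time: 13.68
tcp_pos: [0.4251, -0.2445, 0.055]
orientation: [0.92, 1.537, 2.849]
ft_force: [-0.3, -0.2, -1.3]
grip_width: 1.0
```

Run:
```python
from h import *
pose()
```

```text
t 13.68 tcp [ 0.4251 -0.2445  0.055 ] jaw 110.5 x [-0.033  0.01  -0.999] jz 0.021 F [-0.3 -0.2 -1.3] g 1.0
```

Call:
apply_moves:
  rows:
    - [0.01,0,-0.2,0.1,1]
    - [0,0,-0.3,0.1,1]
    - [0,0,-0.3,0,1]
    - [0,0,-0.3,0,1]
    - [0,0,-0.2,0,1]
    - [0,0,-0.15,0,1]
    - [0,0,-0.1,0,1]
    - [0,0,0,0,1]

```text
time: 14.35
tcp_pos: [0.4258, -0.2447, 0.0042]
orientation: [0.931, 1.538, 2.878]
ft_force: [-0.2, 0.0, -1.3]
grip_width: 0.997
```

Run:
```python
from h import *
pose();grab('wrist','w10')
```

```text
t 14.35 tcp [ 0.4258 -0.2447  0.0042] jaw 111.5 x [-0.032  0.009 -0.999] jz 0.02 F [-0.2  0.  -1.3] g 0.997
```

View pics/w10.png

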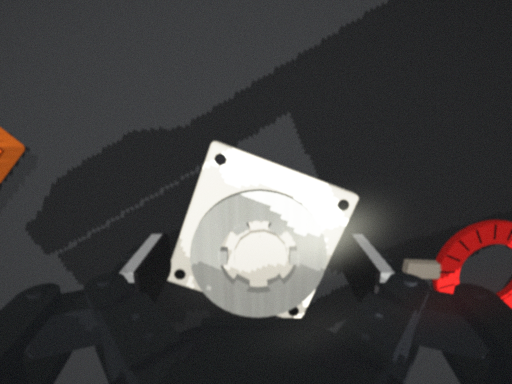

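Call:
apply_moves:
  rows:
    - [0,0,0,0,0.6]
    - [0,0,0,0,0.6]
    - [0,0,0,0,0.6]
    - [0,0,0,0,0.6]
    - [0,0,0,0,0.6]
    - [0,0,0,0,0.6]
    - [0,0,0,0,0.6]

```text
time: 14.98
tcp_pos: [0.4263, -0.245, 0.0068]
orientation: [0.951, 1.539, 2.897]
ft_force: [-1.2, 0.5, -0.7]
grip_width: 0.708
```

Run:
```python
from h import *
pose();grab('wrist','w11')
```

```text
t 14.98 tcp [ 0.4263 -0.245   0.0068] jaw 111.5 x [-0.031  0.008 -1.   ] jz 0.018 F [-1.2  0.5 -0.7] g 0.708
```

View pics/w11.png

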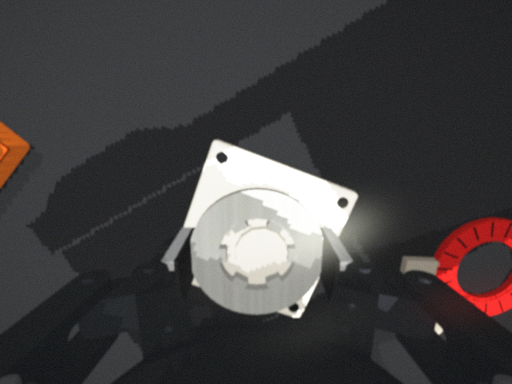

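Call:
apply_moves:
  rows:
    - [0,0,0,0,0.3]
    - [0,0,0.1,0,0.3]
    - [0,0,0.2,0,0.3]
    - [0,0,0.2,0,0.3]
    - [0,0,0.3,0,0.3]
    - [0,0,0.3,0,0.3]
    - [0,0,0.1,0,0.3]
    - [0,0,0,0,0.3]

```text
time: 15.7
tcp_pos: [0.4269, -0.2456, 0.0478]
orientation: [0.987, 1.541, 2.933]
ft_force: [1.0, 0.1, -0.5]
grip_width: 0.716
```

Run:
```python
from h import *
pose();grab('wrist','w12');d=load('w12')
cv2.imwrite('pics/w12c.png',cv2.resize(d['frame'][160:360,140:380],None,fx=3,fy=3,interpolation=cv2.INTER_CUBIC))
```

```text
t 15.7 tcp [ 0.4269 -0.2456  0.0478] jaw 111.5 x [-0.029  0.006 -1.   ] jz 0.016 F [ 1.   0.1 -0.5] g 0.716
```

View pics/w12c.png

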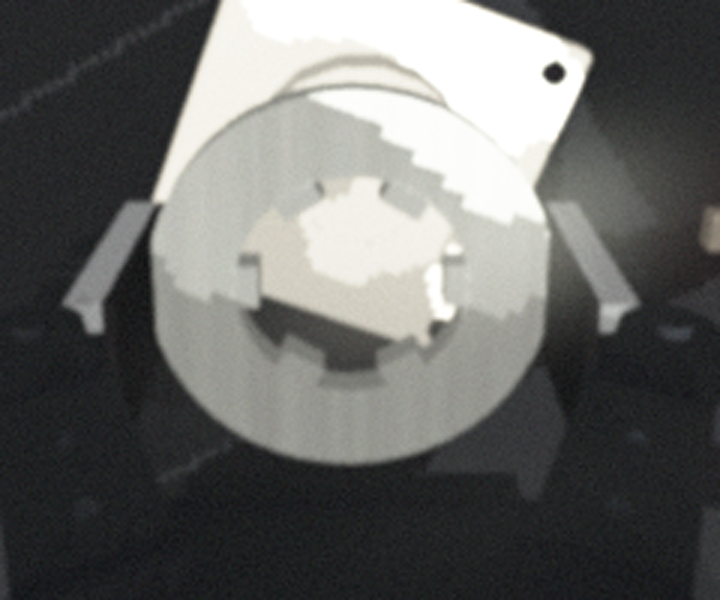

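Run:
```python
from h import *
from scipy.spatial.transform import Rotation as Ro
for n in ('w10','w11'):
    d=load(n); rect(d,(.4256,-.244),.027,.036,.00012,n+'r')
d=load('w12')
print(d['cx'],d['cy'])
# held plate: rectify in tool plane x=-.0202
g=np.arange(-.038,.038,.00012);Z,Y=np.meshgrid(g,g[::-1])
M=np.linalg.inv(d['tool_from_camera']);P=np.c_[np.full(Z.size,-.0202),Y.ravel(),Z.ravel()]@M[:3,:3].T+M[:3,3]
uv=(P[:,:2]/P[:,2:]*[d['fx'],d['fy']]+[d['cx'],d['cy']]).astype(np.float32).reshape(*Z.shape,2)
cv2.imwrite('pics/w12r.png',cv2.remap(d['frame'],uv[...,0],uv[...,1],cv2.INTER_CUBIC))
a=[cv2.imread('pics/%sr.png'%n) for n in('w10','w11','w12')]
h=min(x.shape[0] for x in a);o=np.hstack([x[:h,:h] for x in a]);print(o.shape,h)
cv2.imwrite('pics/cmp.png',cv2.resize(np.hstack(a[1:2]+[x for x in a[2:]]) if a[1].shape==a[2].shape else o[:,h:],(0,0),fx=.62,fy=.62))
```

```text
256.5601465205341 189.0997172336888
(600, 1800, 3) 600
```

View pics/w12r.png

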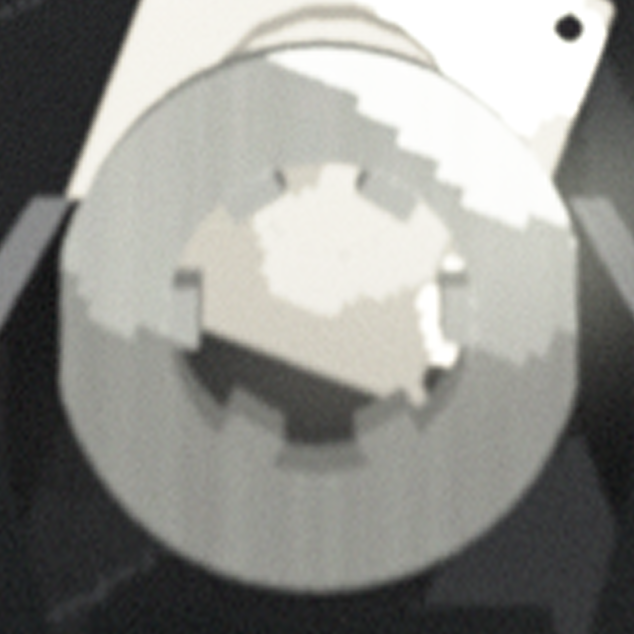

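View pics/w11r.png

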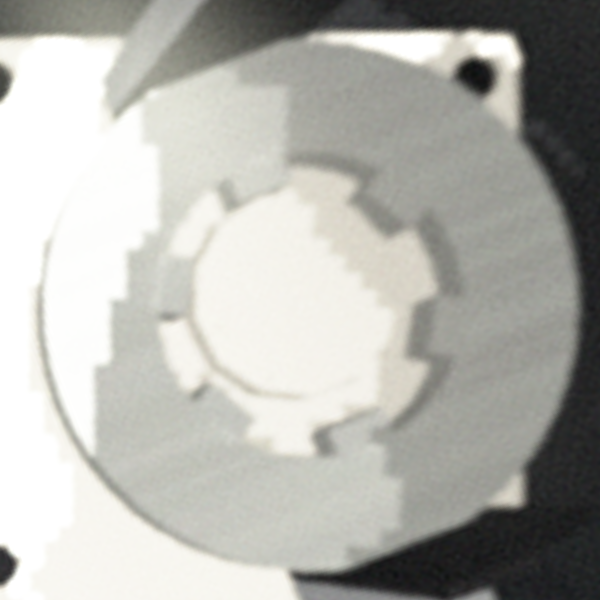

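Call:
apply_moves:
  rows:
    - [0,0,0.4,0,0.3]
    - [0,0,0.5,0,0.3]
    - [0,0,0.5,0,0.3]
    - [0,0,0.5,0,0.3]
    - [0.1,0.1,0.4,-0.3,0.3]
    - [0.2,0.15,0.2,-0.6,0.3]
    - [0.2,0.15,0.1,-0.8,0.3]
    - [0.2,0.15,0,-0.8,0.3]
    - [0.2,0.15,0,-0.8,0.3]
    - [0.2,0.15,0,-0.8,0.3]
    - [0.2,0.15,0,-0.8,0.3]
    - [0.2,0.15,0,-0.8,0.3]
    - [0.2,0.15,0,-0.8,0.3]
    - [0.2,0.15,0,-0.8,0.3]
    - [0.2,0.15,0,-0.8,0.3]
    - [0.2,0.15,0,-0.8,0.3]

```text
time: 17.08
tcp_pos: [0.4961, -0.1899, 0.1253]
orientation: [0.963, 1.536, 2.164]
ft_force: [0.6, 0.0, -1.4]
grip_width: 0.712
```

Run:
```python
from h import *
pose()
```

```text
t 17.08 tcp [ 0.4961 -0.1899  0.1253] jaw 68.8 x [-0.02   0.029 -0.999] jz 0.02 F [ 0.6  0.  -1.4] g 0.712
```

Call:
apply_moves:
  rows:
    - [0.4,0.28,0.05,0,0.3]
    - [0.4,0.28,0.05,0,0.3]
    - [0.4,0.28,0.05,0,0.3]
    - [0.4,0.28,0.05,0,0.3]
    - [0.4,0.28,0.05,0,0.3]
    - [0.4,0.28,0.05,0,0.3]
    - [0.3,0.2,0,0,0.3]
    - [0.1,0.1,0,0,0.3]
    - [0,0,0,0,0.3]

```text
time: 17.83
tcp_pos: [0.5859, -0.1247, 0.1321]
orientation: [1.014, 1.532, 2.211]
ft_force: [-0.6, -0.3, -0.6]
grip_width: 0.711
```

Run:
```python
from h import *
pose()
```

```text
t 17.83 tcp [ 0.5859 -0.1247  0.1321] jaw 68.6 x [-0.023  0.031 -0.999] jz 0.02 F [-0.6 -0.3 -0.6] g 0.711
```

Call:
apply_moves:
  rows:
    - [0,0,0,-0.5,0.3]
    - [0,0,0,-0.8,0.3]
    - [0,0,0,-0.8,0.3]
    - [0,0,0,-0.8,0.3]
    - [0,0,0,-0.8,0.3]
    - [0,0,0,-0.8,0.3]
    - [0,0,0,-0.8,0.3]
    - [0,0,0,-0.8,0.3]
    - [0,0,0,-0.8,0.3]
    - [0,0,0,-0.8,0.3]
    - [0,0,0,-0.8,0.3]
    - [0,0,0,-0.8,0.3]
    - [0,0,0,-0.8,0.3]
    - [0,0,0,-0.8,0.3]
    - [0,0,0,-0.8,0.3]
    - [0,0,0,-0.8,0.3]
    - [0,0,0,-0.8,0.3]
    - [0,0,0,-0.5,0.3]
    - [0,0,0,0,0.3]

```text
time: 19.42
tcp_pos: [0.5775, -0.1309, 0.1295]
orientation: [1.191, 1.532, 1.224]
ft_force: [0.5, 0.0, -1.9]
grip_width: 0.711
```

Run:
```python
from h import *
pose()
```

```text
t 19.42 tcp [ 0.5775 -0.1309  0.1295] jaw 1.9 x [ 0.013  0.036 -0.999] jz 0.014 F [ 0.5  0.  -1.9] g 0.711
```

Call:
apply_moves:
  rows:
    - [0.15,0.1,-0.2,-0.2,0.3]
    - [0.15,0.1,-0.3,-0.2,0.3]
    - [0.1,0.06,-0.4,-0.15,0.3]
    - [0,0,-0.4,-0.1,0.3]
    - [0,0,-0.2,0,0.3]
    - [0,0,0,0,0.3]

```text
time: 19.92
tcp_pos: [0.5885, -0.1236, 0.0799]
orientation: [1.217, 1.533, 1.2]
ft_force: [0.0, -0.0, -0.1]
grip_width: 0.71
```

Run:
```python
from h import *
pose();grab('wrist','w13');d=load('w13')
cv2.imwrite('pics/w13c.png',cv2.resize(d['frame'][140:360,126:390],None,fx=3,fy=3,interpolation=cv2.INTER_CUBIC)[:600])
```

```text
t 19.92 tcp [ 0.5885 -0.1236  0.0799] jaw -1.0 x [ 0.014  0.035 -0.999] jz 0.013 F [ 0.  -0.  -0.1] g 0.71
```

View pics/w13c.png

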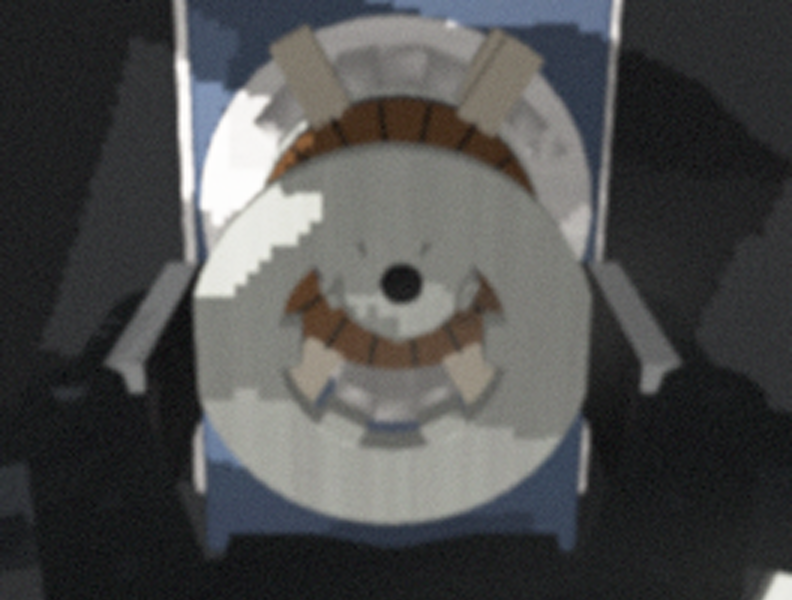

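```bash
cat > held.py <<'E'
from h import *
from scipy.spatial.transform import Rotation as Ro
def held(n,up=.0202):
    d=load(n); g=np.arange(-.038,.038,.00012);Z,Y=np.meshgrid(g,g[::-1])
    M=np.linalg.inv(d['tool_from_camera']);P=np.c_[np.full(Z.size,-up),Y.ravel(),Z.ravel()]@M[:3,:3].T+M[:3,3]
    uv=(P[:,:2]/P[:,2:]*[d['fx'],d['fy']]+[d['cx'],d['cy']]).astype(np.float32).reshape(*Z.shape,2)
    im=cv2.remap(d['frame'],uv[...,0],uv[...,1],cv2.INTER_CUBIC)
    c=im.shape[0]//2; cv2.line(im,(c,c-8),(c,c+8),(0,0,255),1);cv2.line(im,(c-8,c),(c+8,c),(0,0,255),1);cv2.circle(im,(c,c),262,(0,255,0),1);cv2.circle(im,(c,c),120,(0,255,0),1)
    cv2.imwrite('pics/'+n+'h.png',im[:600])
    R=Ro.from_euler('xyz',d['ori']).as_matrix(); print('held centre line at plate',(d['pos']+R@[-up,0,0]).round(4))
E
python3 - <<'E'
from held import *
held('w13');print(toplane(load('w13'),[(259.7,234.7)],.075))
E
```

```text
held centre line at plate [ 0.5883 -0.1243  0.1001]
[[ 0.59097888 -0.12295278  0.075     ]]
```

View pics/w13h.png

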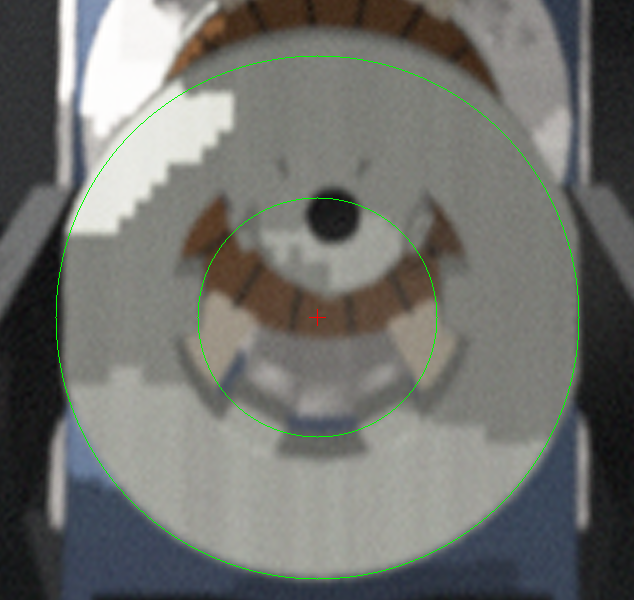

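Call:
apply_moves:
  rows:
    - [0.08,0.02,-0.15,-0.07,0.3]
    - [0,0,-0.2,-0.07,0.3]
    - [0,0,-0.2,0,0.3]
    - [0,0,-0.15,0,0.3]
    - [0,0,0,0,0.3]

```text
time: 20.38
tcp_pos: [0.5915, -0.1233, 0.0581]
orientation: [1.181, 1.533, 1.152]
ft_force: [-0.2, -0.9, -0.9]
grip_width: 0.713
```

Run:
```python
from held import *
pose();grab('wrist','w14');held('w14');d=load('w14')
cv2.imwrite('pics/w14c.png',cv2.resize(d['frame'][140:340,126:390],None,fx=3,fy=3,interpolation=cv2.INTER_CUBIC))
```

```text
t 20.38 tcp [ 0.5915 -0.1233  0.0581] jaw -1.7 x [ 0.015  0.035 -0.999] jz 0.014 F [-0.2 -0.9 -0.9] g 0.713
held centre line at plate [ 0.5912 -0.124   0.0783]
```

View pics/w14c.png

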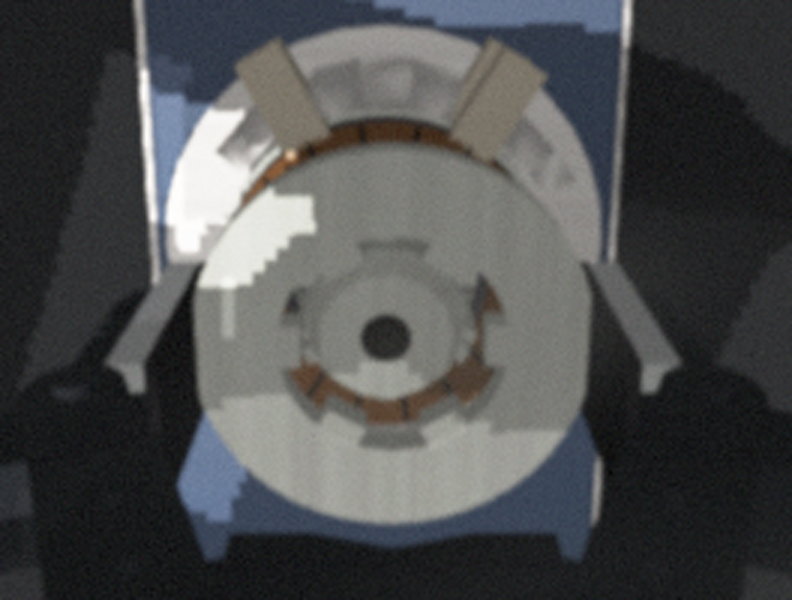

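View pics/w14h.png

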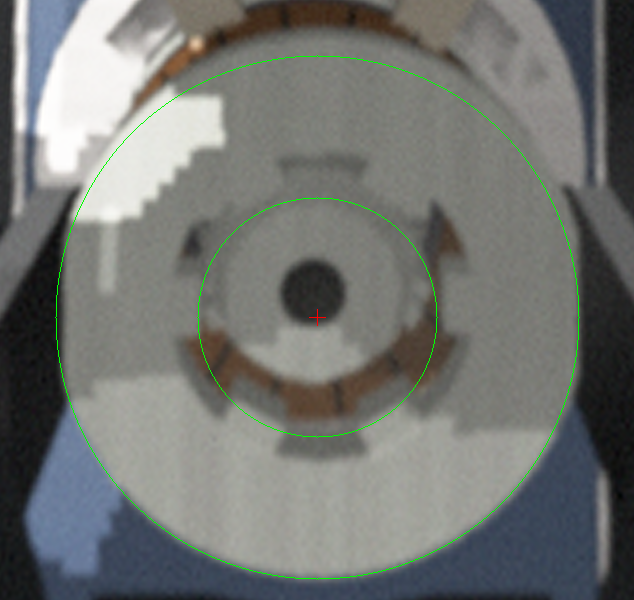

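Call:
apply_moves:
  rows:
    - [-0.035,0,-0.1,0,0.3]
    - [0,0,-0.12,0,0.3]
    - [0,0,-0.1,0,0.3]
    - [0,0,0,0,0.3]

```text
time: 20.77
tcp_pos: [0.5907, -0.1235, 0.0487]
orientation: [1.142, 1.533, 1.114]
ft_force: [-0.5, 0.2, -1.5]
grip_width: 0.719
```

Run:
```python
from held import *
pose();grab('wrist','w15');held('w15')
```

```text
t 20.77 tcp [ 0.5907 -0.1235  0.0487] jaw -1.7 x [ 0.017  0.034 -0.999] jz 0.016 F [-0.5  0.2 -1.5] g 0.719
held centre line at plate [ 0.5904 -0.1242  0.0689]
```

View pics/w15h.png

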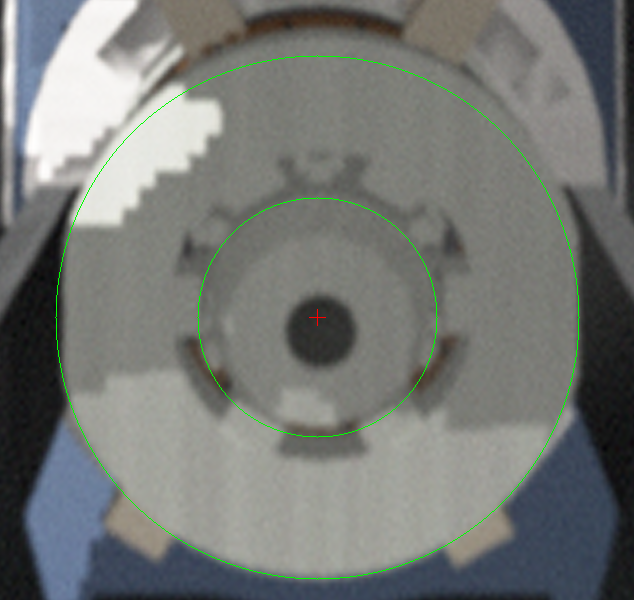

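Call:
apply_moves:
  rows:
    - [0,0,-0.1,0,0.3]
    - [0,0,-0.1,0,0.3]
    - [0,0,-0.1,0,0.3]
    - [0,0,-0.1,0,0.3]
    - [0,0,0,0,0.3]

```text
time: 21.23
tcp_pos: [0.5914, -0.124, 0.0443]
orientation: [1.048, 1.533, 1.02]
ft_force: [-4.9, 1.3, 11.2]
grip_width: 0.706
```

Run:
```python
from held import *
pose();grab('wrist','w16');held('w16')
```

```text
t 21.23 tcp [ 0.5914 -0.124   0.0443] jaw -1.6 x [ 0.02   0.032 -0.999] jz 0.019 F [-4.9  1.3 11.2] g 0.706
held centre line at plate [ 0.591  -0.1246  0.0645]
```

View pics/w16h.png

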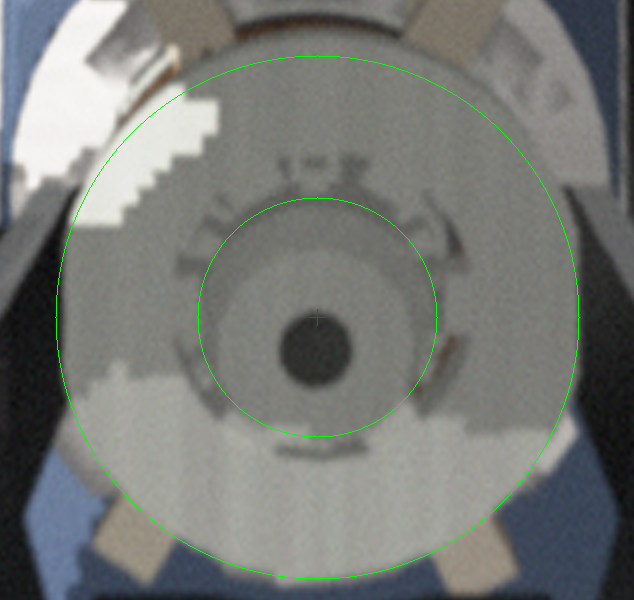

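Call:
apply_moves:
  rows:
    - [-0.035,0.01,0.02,0,0.3]
    - [0,0,-0.08,0,0.3]
    - [-0.01,0,-0.1,0,0.3]
    - [0,0,-0.1,0,0.3]

```text
time: 21.62
tcp_pos: [0.5918, -0.1246, 0.0431]
orientation: [0.874, 1.532, 0.847]
ft_force: [-24.7, 6.7, 64.6]
grip_width: 0.711
```

Run:
```python
from held import *
pose();grab('wrist','w17');held('w17')
```

```text
t 21.62 tcp [ 0.5918 -0.1246  0.0431] jaw -1.6 x [ 0.026  0.029 -0.999] jz 0.025 F [-24.7   6.7  64.6] g 0.711
held centre line at plate [ 0.5913 -0.1252  0.0633]
```

View pics/w17h.png

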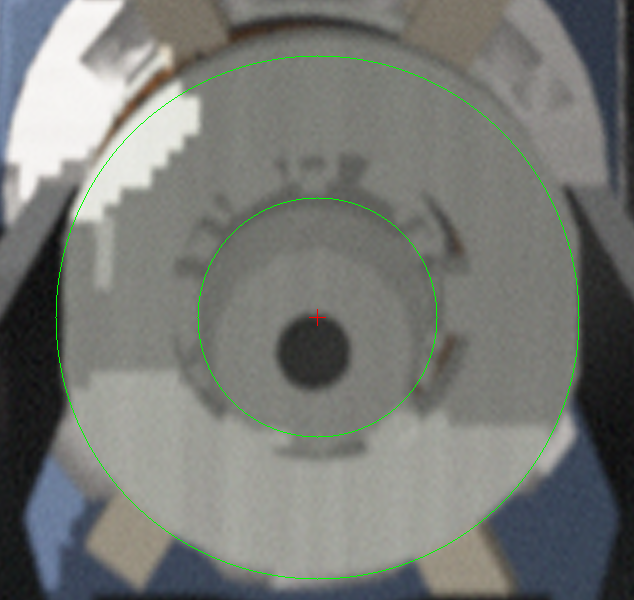

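Call:
apply_moves:
  rows:
    - [0,0,0.08,0,0.3]
    - [-0.03,0.02,0.05,0,0.3]
    - [0,0,0,0,0.3]

```text
time: 21.92
tcp_pos: [0.5911, -0.1242, 0.0485]
orientation: [0.83, 1.531, 0.803]
ft_force: [0.1, 0.1, -1.1]
grip_width: 0.712
```

Run:
```python
from held import *
pose();grab('wrist','w18');held('w18')
```

```text
t 21.92 tcp [ 0.5911 -0.1242  0.0485] jaw -1.6 x [ 0.027  0.028 -0.999] jz 0.027 F [ 0.1  0.1 -1.1] g 0.712
held centre line at plate [ 0.5906 -0.1247  0.0686]
```

View pics/w18h.png

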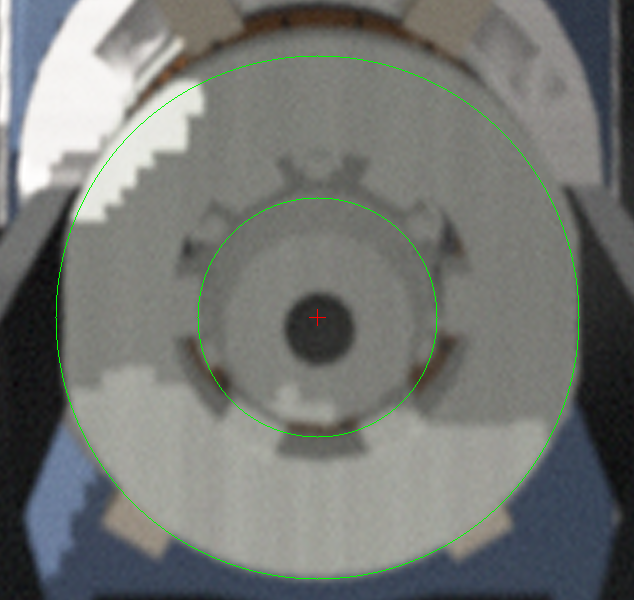

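Call:
apply_moves:
  rows:
    - [-0.015,0.02,-0.06,0,0.3]
    - [-0.01,0.01,-0.06,0,0.3]
    - [-0.01,0.01,-0.06,0,0.3]
    - [0,0,0,0,0.3]

```text
time: 22.3
tcp_pos: [0.5908, -0.1231, 0.0417]
orientation: [0.801, 1.531, 0.774]
ft_force: [-1.1, -0.3, 1.0]
grip_width: 0.718
```

Run:
```python
from held import *
pose();grab('wrist','w19');held('w19')
```

```text
t 22.3 tcp [ 0.5908 -0.1231  0.0417] jaw -1.6 x [ 0.029  0.028 -0.999] jz 0.028 F [-1.1 -0.3  1. ] g 0.718
held centre line at plate [ 0.5902 -0.1237  0.0618]
```

View pics/w19h.png

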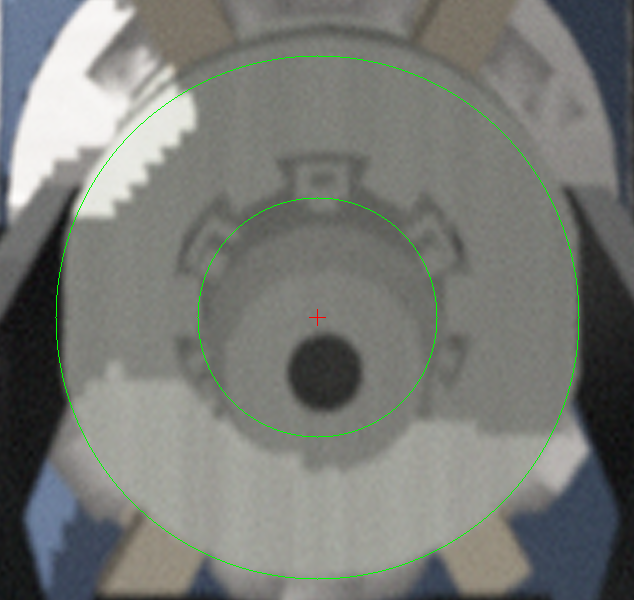

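Call:
apply_moves:
  rows:
    - [0.005,-0.01,-0.06,0,0.3]
    - [-0.005,0,-0.07,0,0.3]
    - [0,0,0,0,0.3]

```text
time: 22.6
tcp_pos: [0.5907, -0.1234, 0.0369]
orientation: [0.816, 1.531, 0.789]
ft_force: [0.0, 0.1, 3.7]
grip_width: 0.71
```

Run:
```python
from held import *
pose();grab('wrist','w20');held('w20')
```

```text
t 22.6 tcp [ 0.5907 -0.1234  0.0369] jaw -1.6 x [ 0.028  0.028 -0.999] jz 0.027 F [0.  0.1 3.7] g 0.71
held centre line at plate [ 0.5901 -0.1239  0.057 ]
```

View pics/w20h.png

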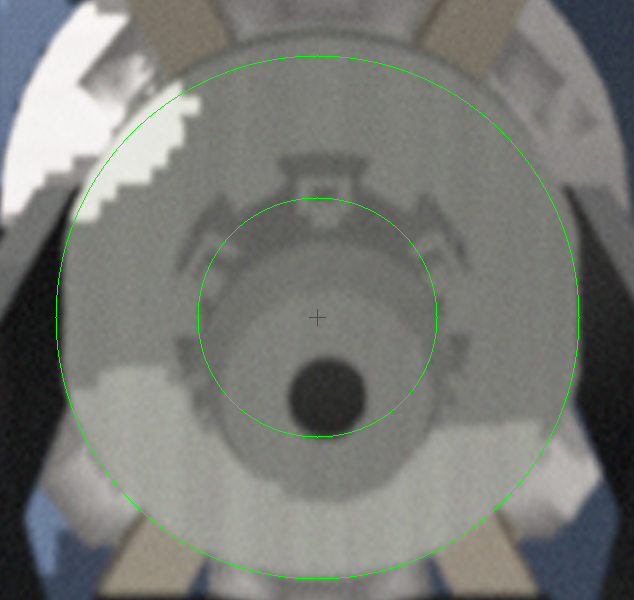

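Call:
apply_moves:
  rows:
    - [0,0,0,0,0.8]
    - [0,0,0,0,1]
    - [0,0,0,0,1]
    - [0,0,0,0,1]
    - [0,0,0,0,1]

```text
time: 23.07
tcp_pos: [0.5899, -0.1231, 0.0359]
orientation: [0.87, 1.532, 0.842]
ft_force: [-0.4, 0.5, -0.2]
grip_width: 1.003
```

Run:
```python
from held import *
pose();grab('wrist','w21');d=load('w21')
rect(d,(.591,-.1228),.055,.042,.00014,'w21r')
```

```text
t 23.07 tcp [ 0.5899 -0.1231  0.0359] jaw -1.6 x [ 0.026  0.029 -0.999] jz 0.025 F [-0.4  0.5 -0.2] g 1.003
```

View pics/w21r.png

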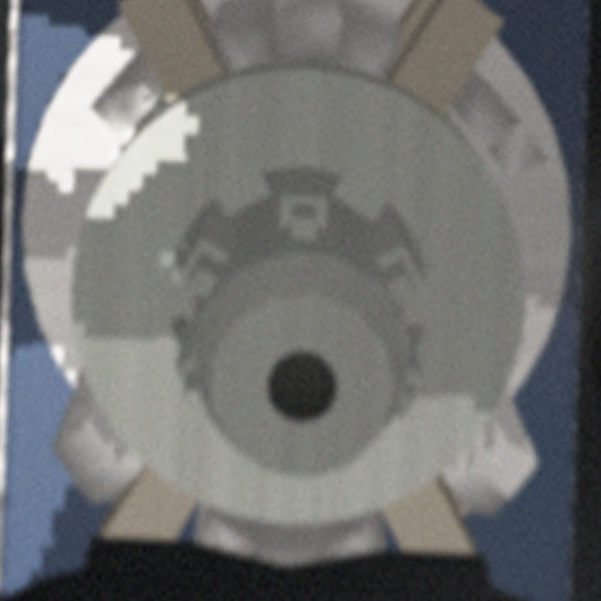

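Call:
apply_moves:
  rows:
    - [0,0,0.2,0,1]
    - [0,0,0.3,0,1]
    - [0,0,0.4,0,1]
    - [0,0,0.5,0,1]
    - [0,0,0.5,0,1]
    - [0,0,0.5,0,1]
    - [0,0,0.3,0,1]
    - [0,0,0,0,1]
    - [0,0,0,0,1]

```text
time: 23.87
tcp_pos: [0.59, -0.1232, 0.128]
orientation: [0.778, 1.53, 0.751]
ft_force: [-0.4, 0.6, 0.6]
grip_width: 1.0
```

Run:
```python
from held import *
pose();grab('wrist','w22');d=load('w22')
rect(d,(.591,-.1228),.055,.042,.00014,'w22r')
f=d['frame'][90:300,130:390]
cv2.imwrite('pics/w22c.png',cv2.resize(f,None,fx=2.8,fy=2.8,interpolation=cv2.INTER_CUBIC))
```

```text
t 23.87 tcp [ 0.59   -0.1232  0.128 ] jaw -1.6 x [ 0.03   0.028 -0.999] jz 0.029 F [-0.4  0.6  0.6] g 1.0
```

View pics/w22c.png

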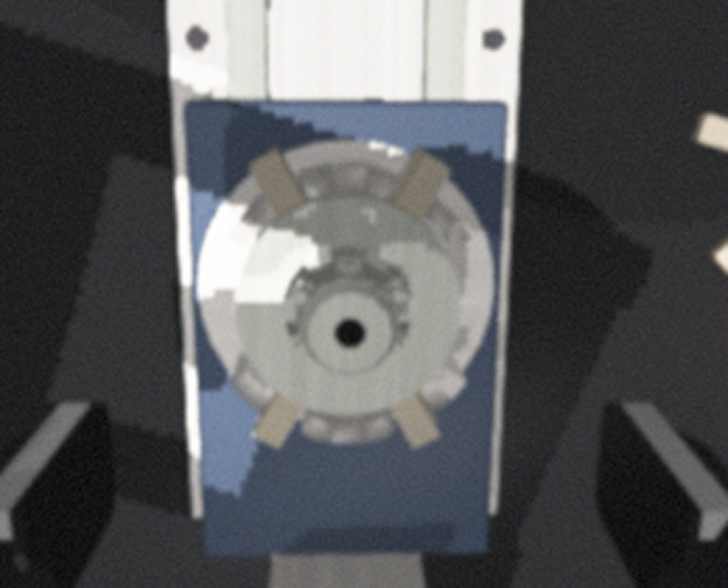

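View pics/w22r.png

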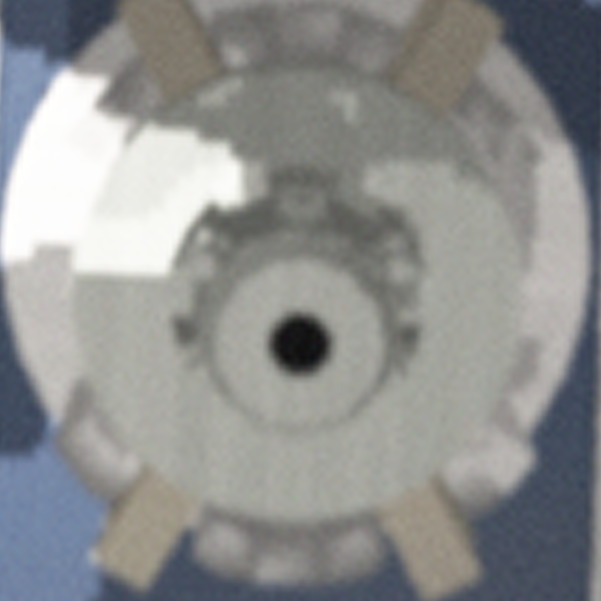

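Call:
apply_moves:
  rows:
    - [-0.5,0,0,0,1]
    - [-0.7,0,0,0,1]
    - [-0.7,0,0,0,1]
    - [-0.7,0,-0.1,0,1]
    - [-0.7,0,-0.1,0,1]
    - [-0.7,0,-0.2,0,1]
    - [-0.5,0,-0.2,0,1]
    - [0,0,0,0,1]
    - [0,0,0,0,1]

```text
time: 24.67
tcp_pos: [0.4465, -0.1213, 0.1015]
orientation: [1.023, 1.533, 0.996]
ft_force: [-0.7, -0.0, -0.6]
grip_width: 1.0
```

Run:
```python
from held import *
pose();grab('wrist','w23');d=load('w23')
q=proj(d,[.591,-.1225,.06])[0];print(q)
u,v=q.astype(int);x0=max(0,min(512-150,u-75));y0=max(0,v-60)
print(x0,y0);cv2.imwrite('pics/w23c.png',cv2.resize(d['frame'][y0:y0+120,x0:x0+150],None,fx=5,fy=5,interpolation=cv2.INTER_CUBIC))
```

```text
t 24.67 tcp [ 0.4465 -0.1213  0.1015] jaw -1.6 x [ 0.021  0.032 -0.999] jz 0.02 F [-0.7 -0.  -0.6] g 1.0
[464.81359638 209.72389714]
362 149
```

View pics/w23c.png

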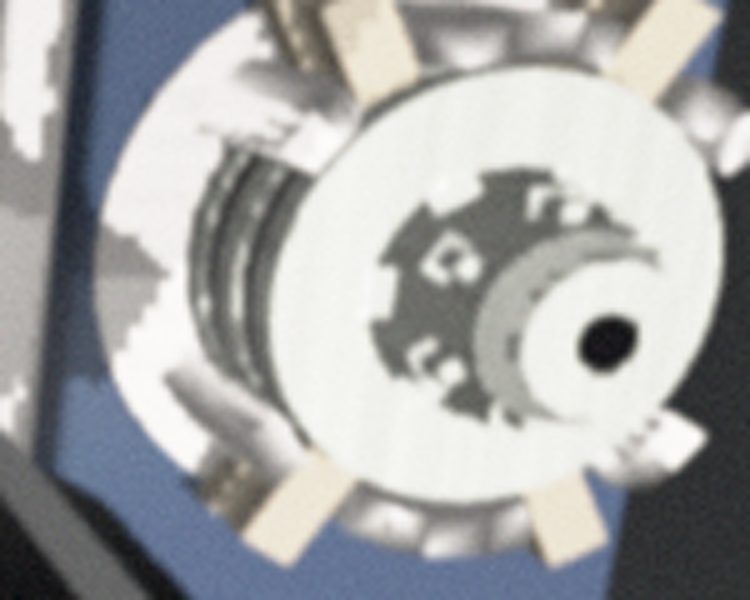

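Run:
```python
from h import *
d=load('w23')
print('nose pred',proj(d,[.591,-.1228,.075]),'meas 483.6 217.6')
for z in(.053,.055,.057,.059):
    a=np.radians(np.arange(0,360,2));p=proj(d,np.c_[.591+.0315*np.cos(a),-.1226+.0315*np.sin(a),np.full(180,z)])
    print(z,'col',((p[:,0].min()-362)*5).round(),((p[:,0].max()-362)*5).round(),'row',((p[:,1].min()-149)*5).round(),((p[:,1].max()-149)*5).round())
```

```text
nose pred [[481.64270778 217.31690029]] meas 483.6 217.6
0.053 col 257.0 701.0 row 69.0 494.0
0.055 col 265.0 713.0 row 71.0 500.0
0.057 col 273.0 725.0 row 74.0 506.0
0.059 col 281.0 738.0 row 76.0 512.0
```

Call:
apply_moves:
  rows:
    - [0,-0.2,0.4,-0.5,0.5]
    - [0,-0.3,0.4,-0.8,0]
    - [0.1,-0.3,0.3,-0.8,0]
    - [0.2,-0.3,0.1,-0.8,0]
    - [0.3,-0.3,0,-0.8,0]
    - [0.3,-0.3,0,-0.8,0]
    - [0.3,-0.3,0,-0.8,0]
    - [0.3,-0.3,0,-0.8,0]
    - [0.3,-0.3,0,-0.8,0]
    - [0.3,-0.3,0,-0.8,0]
    - [0.3,-0.3,0,-0.8,0]
    - [0.3,-0.3,0,-0.8,0]
    - [0.3,-0.3,0,-0.8,0]
    - [0.3,-0.3,0,-0.8,0]
    - [0.3,-0.3,0,-0.8,0]
    - [0.3,-0.3,0,-0.8,0]
    - [0.3,-0.2,0,-0.8,0]
    - [0.2,0,0,-0.8,0]
    - [0,0,0,0,0]

```text
time: 26.3
tcp_pos: [0.5987, -0.2762, 0.1336]
orientation: [1.136, 1.534, -0.07]
ft_force: [0.6, 0.0, 0.1]
grip_width: 0.001
```

Run:
```python
from h import *
pose()
```

```text
t 26.3 tcp [ 0.5987 -0.2762  0.1336] jaw -69.1 x [ 0.037 -0.003 -0.999] jz 0.016 F [0.6 0.  0.1] g 0.001
```

Call:
apply_moves:
  rows:
    - [-0.1,0,-0.2,-0.8,0]
    - [-0.1,0,-0.3,-0.8,0]
    - [-0.1,0,-0.4,-0.8,0]
    - [-0.05,0,-0.4,-0.8,0]
    - [0,0,-0.4,-0.7,0]
    - [0,0,-0.4,0,0]
    - [0,0,-0.3,0,0]
    - [0,0,-0.1,0,0]
    - [0,0,0,0,0]

```text
time: 27.05
tcp_pos: [0.5902, -0.275, 0.0525]
orientation: [1.134, 1.535, -0.373]
ft_force: [0.4, -0.0, 0.3]
grip_width: 0.0
```

Run:
```python
from h import *
pose();grab('wrist','w24')
```

```text
t 27.05 tcp [ 0.5902 -0.275   0.0525] jaw -86.4 x [ 0.033 -0.013 -0.999] jz 0.015 F [ 0.4 -0.   0.3] g 0.0
```

View pics/w24.png

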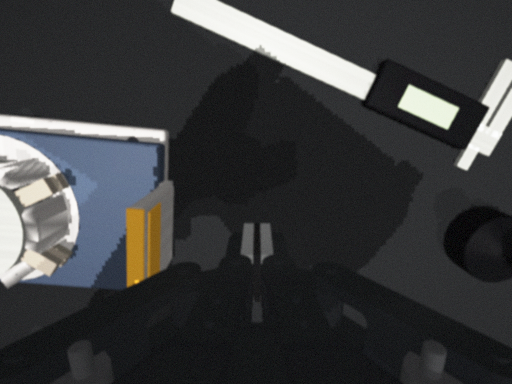

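Call:
apply_moves:
  rows:
    - [-0.05,0.2,0,0,0]
    - [0,0.2,0,0,0]
    - [0,0.2,0,0,0]
    - [0,0.2,0,0,0]
    - [0,0.2,0,0,0]
    - [0,0.2,0,0,0]
    - [0,0.15,0,0,0]
    - [0,0.15,0,0,0]

```text
time: 27.77
tcp_pos: [0.5899, -0.2274, 0.0559]
orientation: [1.061, 1.529, -0.443]
ft_force: [2.4, -7.1, -4.7]
grip_width: -0.003
```

Run:
```python
from h import *
pose()
```

```text
t 27.77 tcp [ 0.5899 -0.2274  0.0559] jaw -86.2 x [ 0.038 -0.018 -0.999] jz 0.02 F [ 2.4 -7.1 -4.7] g -0.003
```

Call:
apply_moves:
  rows:
    - [0,0.25,-0.02,0,0]
    - [0.01,0.3,-0.02,0,0]
    - [0.01,0.3,-0.02,0,0]
    - [0.01,0.3,-0.02,0,0]
    - [0.01,0.3,-0.02,0,0]
    - [0.01,0.3,-0.02,0,0]
    - [0.01,0.3,-0.02,0,0]
    - [0.01,0.3,-0.02,0,0]
    - [0.01,0.3,-0.02,0,0]
    - [0.01,0.3,-0.02,0,0]
    - [0.01,0.25,0,0,0]
    - [0.01,0.2,0,0,0]

```text
time: 28.77
tcp_pos: [0.5931, -0.1278, 0.0563]
orientation: [0.758, 1.511, -0.747]
ft_force: [1.3, -7.6, -5.4]
grip_width: -0.0
```

Run:
```python
from h import *
pose()
```

```text
t 28.77 tcp [ 0.5931 -0.1278  0.0563] jaw -86.3 x [ 0.043 -0.04  -0.998] jz 0.043 F [ 1.3 -7.6 -5.4] g -0.0
```

Call:
apply_moves:
  rows:
    - [0,0.2,0,0,0]
    - [0,0.2,0,0,0]
    - [0,0.2,-0.02,0,0]
    - [0,0.2,-0.02,0,0]
    - [0,0.2,-0.02,0,0]
    - [0,0.15,0,0,0]
    - [0,0.12,0,0,0]

```text
time: 29.35
tcp_pos: [0.5941, -0.0899, 0.0569]
orientation: [0.705, 1.5, -0.799]
ft_force: [2.1, -7.1, -2.8]
grip_width: 0.001
```

Run:
```python
from h import *
pose()
d=grab('top','top1');cv2.imwrite('pics/top1c.png',cv2.resize(d['frame'][100:260,200:360],None,fx=3.75,fy=3.75,interpolation=cv2.INTER_CUBIC))
```

```text
t 29.35 tcp [ 0.5941 -0.0899  0.0569] jaw -86.3 x [ 0.049 -0.05  -0.998] jz 0.054 F [ 2.1 -7.1 -2.8] g 0.001
```

View pics/top1c.png

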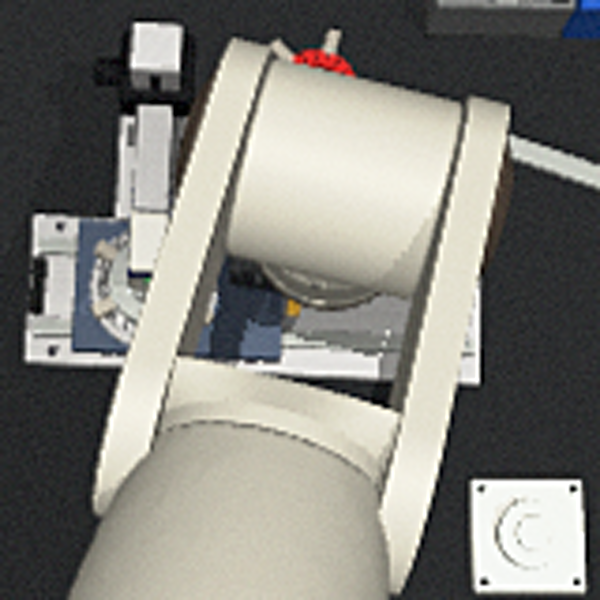

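Call:
apply_moves:
  rows:
    - [0,0.15,0,0,0]
    - [0,0.12,0,0,0]
    - [0,0.1,0,0,0]

```text
time: 29.65
tcp_pos: [0.594, -0.0881, 0.0572]
orientation: [0.56, 1.485, -0.945]
ft_force: [1.4, -29.6, -7.2]
grip_width: 0.005
```

Run:
```python
from h import *
pose()
```

```text
t 29.65 tcp [ 0.594  -0.0881  0.0572] jaw -86.3 x [ 0.05  -0.069 -0.996] jz 0.072 F [  1.4 -29.6  -7.2] g 0.005
```

Call:
apply_moves:
  rows:
    - [0,0.05,0,0,0]
    - [0,0,0,0,0]
    - [0,-0.1,0,0,0]
    - [0,-0.3,0,0,0]
    - [0,-0.4,0,0,0]
    - [0,-0.4,0.1,0,0]
    - [0,-0.4,0.4,0,0]
    - [0,-0.4,0.5,0,0]
    - [0,-0.4,0.5,0,0]
    - [0,-0.5,0.5,0,0]
    - [0,-0.5,0.5,0,0]
    - [0,-0.6,0.4,0,0]
    - [0,-0.6,0,0,0]
    - [0,-0.6,0,0,0]
    - [0,-0.6,0,0,0]
    - [-0.4,-0.6,0,0,0]
    - [-0.5,-0.6,0,0,0]
    - [-0.5,-0.5,0,0,0]
    - [-0.3,-0.2,0,0,0]
    - [0,0,0,0,0]

```text
time: 31.32
tcp_pos: [0.5367, -0.3477, 0.1647]
orientation: [0.58, 1.472, -0.93]
ft_force: [-0.8, -0.2, -0.8]
grip_width: 0.001
```

Run:
```python
from h import *
pose();grab('wrist','w25')
d=grab('top','top2');cv2.imwrite('pics/top2c.png',cv2.resize(d['frame'][100:260,200:360],None,fx=3.75,fy=3.75,interpolation=cv2.INTER_CUBIC))
```

```text
t 31.32 tcp [ 0.5367 -0.3477  0.1647] jaw -86.6 x [ 0.059 -0.079 -0.995] jz 0.082 F [-0.8 -0.2 -0.8] g 0.001
```

View pics/top2c.png

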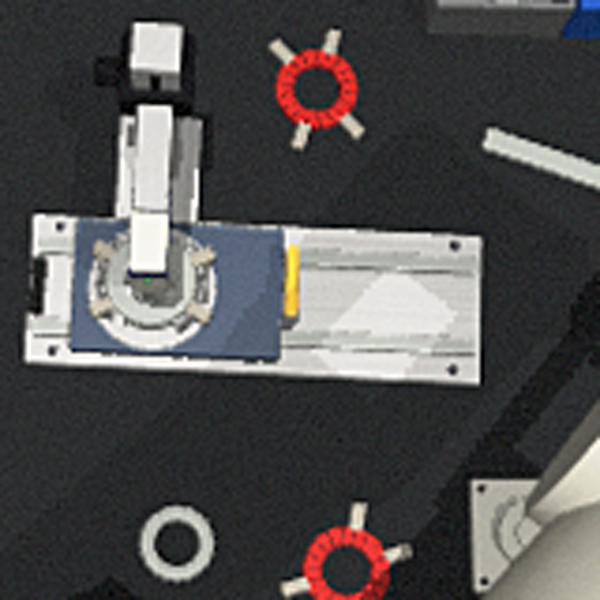

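Run:
```python
from h import *
P=[]
for n in('top0','top2'):
    d=load(n);f=cv2.cvtColor(d['frame'],cv2.COLOR_BGR2HSV)
    m=((f[...,0]>15)&(f[...,0]<32)&(f[...,1]>130)&(f[...,2]>120)).astype(np.uint8);m[:, :250]=0;m[:,350:]=0;m[:150]=0;m[210:]=0
    uv=np.argwhere(m)[:,::-1];c=uv.mean(0);p=toplane(d,c,.076)[0];P.append(p);print(n,len(uv),c,p)
    # deck blue
    b=((f[...,0]>100)&(f[...,0]<125)&(f[...,1]>70)&(f[...,2]>40)).astype(np.uint8);b[:150]=0;b[210:]=0;b[:,:200]=0;b[:,350:]=0
    xs=np.where(b[182:195].sum(0)>6)[0];print('deck cols',xs.min(),xs.max(),toplane(d,[(xs.min(),188),(xs.max(),188)],.03)[:,1])
print(np.linalg.norm((P[1]-P[0])[:2]))
```

```text
top0 74 [335.5        176.75675676] [ 0.58794307 -0.21976774  0.076     ]
deck cols 275 329 [-0.06642588 -0.21115857]
top2 62 [277.40322581 174.67741935] [ 0.59067159 -0.06944542  0.076     ]
deck cols 219 273 [ 0.08307293 -0.06107624]
0.15034707657329804
```

View pics/w25.png

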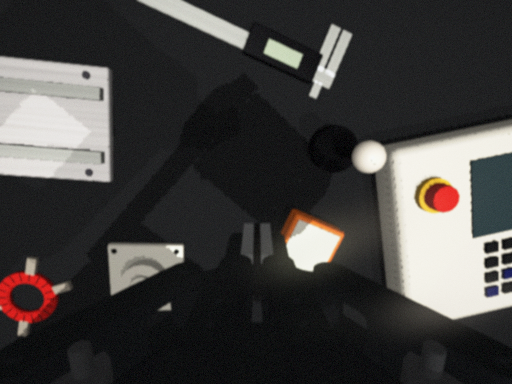

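Run:
```python
from h import *
print(manip.job_done());pose()
```

```text
the job is handed in; nothing more can be done
None
the job is handed in; nothing more can be done
```

I finished all three steps and handed the job in at about 31 s of the 72 s; the hand-in gave no verdict.

- **Lined plate:** I turned it about 22° clockwise with the open fingers against two opposite lugs, and it dropped into the slots. The image then fits its top face at about 50 mm above the bench, centred on the hub.
- **Steel plate:** I gripped it along a tooth pair, turned it to the hub's x axis and lowered it onto the splines. The first try jammed with about 65 N at the wrist. I backed off, shifted it by about 1 mm, and it then went down freely. An oblique view puts its top face at about 55 mm, level on the stack. Its diameter read about 1% large, which would mean 1–2 mm higher. I trusted the oblique view, because it could be corrected against the hub nose.
- **Carriage:** I pushed it in at about 0.1 m/s until the force rose to about 30 N at the stop. The top camera measures 150.3 mm of travel.

After the push I checked the plates only in the coarse top view, partly hidden by the laser head, where they looked in place. The arm stood clear. I saw no bystander moved in the last pictures, but I did not measure them. The tool's tilt crept up to about 0.1 rad by the end; at the placing it was about 0.04 rad and the plate still seated.

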